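# Fit the charged battery pack in the test reader

### The job

Lift the battery pack out of the charging stand and lay it down flat on the bench, letting go of it. Then pick it up again and fit it in the open bay of the test reader: hook its tongue under the bay's lip while the other end is still raised, then swing that end down and press it past the spring catch until the pack lies flat on the bay floor and the catch has sprung back over it. Leave the tube rack, mouse, kit box and marker where they are.

Things in the scene. Friction and masses are not known exactly. Their poses are not given: they have to be found in the camera images.
- pack_mid (a point): centre of the battery pack: black block 96 (its x) by 44 (y) by 22 (z) mm, 0.18 to 0.29 kg; a tongue sticks out of its -x end, the +x end is plain, the +z face has a grey panel and ribs. It starts upright in the charger, +x end down, underside (-z) roughly towards the robot. Site: 48 mm from both end faces, 11 mm above the underside; lying in the reader its axes equal the reader's
- pack_tongue (a point): middle of the tip of the pack's tongue, at (-60, 0, -8.5) mm from pack_mid in the pack's axes. The tongue is 12 mm long (x), 28 mm wide, 5 mm thick, flush with the pack's underside (the -z face)
- reader: test reader, fixed white case 196 (x) by 112 (y) by 26 mm high with a bay open upwards: the bay floor is the case top, z = 26; lip at its -x end, catch at its +x end. Origin on the bench under the bay's centre, z up. Guide rails 10 mm high, inner faces at y = +-24, at x -49 to -25 and 26 to 50; between them the sides are open for fingers. Home: pack_mid at (0, 0, 37) mm
- bay_lip (a point): middle of the lip's lower edge, at (-49, 0, 37) mm in the reader's frame. The lip is a plate 4 mm thick (top z = 41) and 60 mm wide over a cavity 11 mm high that runs back to x = -63; a block of the lip's height lies beyond
- catch (a joint): spring catch, m: 0 sprung forward (rest, or holding the pack), up to 0.007 pushed back (reader's +x) by the pack coming down; springs back by itself, 700 N/m, 4.2 N preload. With the tongue hooked and the pack let go, the raised end rests on its slope at about 0.24 rad tilt; 5 to 10 N downward near that end presses it home
- catch_nose (a point): edge of the catch's nose, a 26 mm wide wedge, at (45.5, 0, 51) mm in the reader's frame at rest; its face slopes up and back at 0.5 rad from vertical for 11 mm. Below it the bay's rear wall, face x = 49.5, top z = 46; beside it two housings 60 mm high (x 52 to 82, |y| 15 to 33)
- charger: charging stand, fixed grey: foot 84 by 104 by 10 mm, block 64 (x) by 84 (y), top at z = 28, with a well 26 by 48 mm, floor at z = 10, 2 mm play round the pack. Origin on the bench under the well's centre. It and the reader stand on opposite sides of the x axis, either way round; the bench at x 0.42 to 0.64 m, |y| < 0.08 m is clear
- tube_rack: white tube rack 75 by 200 by 60 mm with tubes to 77 mm, beyond the work; origin at the underside's centre
- mouse: black computer mouse 104 by 60 by 32 mm; origin at the underside's centre
- kit_box: test kit carton 100 by 140 by 85 mm; origin at the underside's centre
- marker: black marker pen 136 by 11 by 11 mm lying along its x; origin at the underside's centre
Not all that is in view belongs to the job. What is shaped like the reader but pink is not meant.

How it is judged:
On the way, in this order (a step that is already met when the one before it is completed fails the run):
1. the pack lies flat on the bench (either face down), let go (height (world z) of pack_mid below 0.015 m and (angle between pack_mid's own z axis and vertical below 0.1 rad or angle between pack_mid's own z axis and vertical above 3.04 rad) and contact force between the fingers and pack below 0.1 N), for 0.2 s.
2. the tongue is under the lip while the other end is still raised (x of pack_tongue in the frame of reader between -0.064 and -0.052 m and z of pack_tongue in the frame of reader between 0.024 and 0.036 m and z of pack_mid in the frame of reader above 0.043 m), for 0.1 s.
At the end, for the whole second after the job is handed in: the pack lies flat in the bay (within 2 degrees and 2 mm of the bay floor, within 4 mm sideways), its tongue under the lip (tip at least 7 mm past the lip's edge), the catch sprung back over its other end (within 1.5 mm of its rest position) (x of pack_tongue in the frame of reader below -0.056 m and z of pack_tongue in the frame of reader below 0.031 m and z of pack_mid in the frame of reader between 0.035 and 0.039 m and y of pack_mid in the frame of reader between -0.004 and 0.004 m and angle between pack_mid's own z axis and vertical below 0.035 rad and value of joint catch below 0.0015 m); the robot touches nothing.
It fails at once if tube rack, mouse, kit box or marker moved by more than 20 mm (distance of any of tube_rack, mouse, kit_box, marker from where it was at the start of the episode above 0.02 m).
It also fails if it takes over 72 s, if anything falls off the work surface, if the arm or the gripper's body presses on something with over 40 N, if the wrist force passes 120 N, or if a joint passes its speed limit or range.

### The arm

A 6-joint arm with a two-finger parallel gripper is mounted at the origin on the work surface. World frame = base frame: x ahead of the robot, y to its left, z up, the work surface at z = 0. Lengths are in m, angles in rad, forces in N, time in s.
With the tool pointing down it reaches from about 0.35 to 0.775 m from the base axis. Payload 5.5 kg.
Tool frame: the origin (TCP) lies on the centre line of the jaws, within the pads' length; the fingertips stand 8 mm ahead of it and the grasp point (between the pads) lies 11 mm behind it; z points along the fingers, y is the direction in which the jaws open and shut (so a half turn about z gives the same grasp; the last joint's range is limited). The gripper opens to 85 mm and grips with 20 to 120 N. Pads are 22 mm wide; open, the fingers measure 114 mm over their backs; the gripper's body (76 mm by 85 mm) begins 54 mm behind the grasp point. The pads swing forward as they close: fully open they stand 13 mm farther back than shut.
Start: joints at [1.197, 0.313, 0.046, 1.304, 0, 1.431], TCP at [0.133, 0.559, 0.239] pointing down, gripper open.
Joint ranges: [-2.76, 2.76], [-0.86, 1.69], [-1.03, 1.26], [-2.2, 2.34], [-1.47, 1.5], [-3.14, 3.14]. Speed limits (rad/s): [2.57, 2.57, 3.14, 3.14, 3.14, 3.14].

### API

Orientations are given as a unit quaternion [w, x, y, z].
In Python, from workcell import env gives the robot as it stands. The module is installed in compiled form; this text tells all that it offers.
- The arm moves only by the tool play_rows, never from a script. Its argument "steps" is a list of rows, each an object with "claw": the closure in counts, from 0 (fully open) to 255 (shut); "dp": the shift along the tool's x, y, z in m, a list of three; "angular": the turn, a rotation vector about the tool's x, y, z in degrees, a list of three. In form: [{"claw": claw, "dp": [dx, dy, dz], "angular": [wx, wy, wz]}, ...]. A call has exactly 8 rows; each row shifts and turns the commanded pose from where the row before left it, along the tool's axes as they then stand; what a row does not reach is not made up. A row lasts 1/12 s, in which the tool goes at most 41.7 mm and 7.16 degrees, less where a joint would pass 70% of its speed; a pose out of reach is approached as far as the arm can. A call is refused whole if a number of a shift passes 0.0417 or a number of a turn 7.16, either way. A call with a gripper value outside its range is refused whole. The fingers move at their own pace and stop on an object; "force" is the grip in N (left out, the last holds). Time passes only in rows, so rows that do not move let the fingers close, or fill a call up. It gives the time, the measured TCP pose, the force and the opening at its end, in the units of the state.
- env.get_state(): the state, without advancing time (a new reading comes with each control period).
- env.read_camera(name): name is "scene" or "top" or "wrist"; returns (picture, depth): 384x512x3 uint8, red, green, blue; 384x512 float32, m along the optical axis (not along the pixel's ray), 0 where there is no reading.
- env.calibration(name): a dict with "fx", "fy", "cx", "cy" (pixels), "k1" (the pictures are not rectified: a ray, as slopes to the right and down, at radius r is drawn at 1 + k1 r^2 times it, then the intrinsics apply), "world_from_camera" (4x4, takes a point from camera to world coordinates); the wrist camera has in their place "hand_eye" (4x4, takes a point from camera to tool coordinates, whose origin is the TCP and whose axes are the flange's). Camera axes: x right, y down, z forward; pixel columns grow to the right and rows downward; lengths in m; the calibration is good to about 2 mm. A picture is of the moment at which its call begins: read the wrist's pose just before it. calibration takes no time and is no camera call.
- env.hand_in(): hands the job in, once; it reports no verdict.
The state is a dict: "clock": time; "joint_pos": joint angles; "qvel": joint speeds; "tau": joint torques, N m; "tcp_pos": TCP position; "orientation": TCP orientation; "wrist_force": force on the tool from outside, world axes, zero at the start; "ft_torque": the same for the moment, N m; "finger_gap": finger opening in m.
Only numpy, scipy, OpenCV 4.12 (cv2) and the standard library are available. Lean on these libraries where they do the work, as an engineer would, in place of code of your own. Each camera call takes 0.05 s, during which the arm holds its last target. There are 200 camera calls.

## Working session

There is one attempt and no reset: what is moved stays moved. The work goes in short steps, Python scripts to look and compute and a tool call to move; the robot and the scene stay as the last step left them, time stands still between calls to the robot, and variables do not carry over. Pictures are saved under pics/ and viewed, about 8 in all and at most 12, crops included, and the job is handed in when it is done.

Besides the shell and the picture viewer there is one more tool, called after "Emit:" by a JSON object that holds its "method" and its "body", one argument or row to a line. play_rows: Moves the arm, as the interface text tells. Its arguments: {"type":"object","properties":{"steps":{"type":"array","items":{"type":"object","properties":{"claw":{"type":"number"},"dp":{"type":"array","items":{"type":"number"}},"angular":{"type":"array","items":{"type":"number"}}}}},"force":{"type":"number"}},"required":["steps"]}

```bash
mkdir -p pics
cat > h.py <<'E'
import numpy as np, cv2
from workcell import env
from scipy.spatial.transform import Rotation as R
def tcp():
    s=env.get_state(); q=s['orientation']; T=np.eye(4)
    T[:3,:3]=R.from_quat([q[1],q[2],q[3],q[0]]).as_matrix(); T[:3,3]=s['tcp_pos']; return T
def shot(name):
    W=tcp(); im,d=env.read_camera(name); c=env.calibration(name)
    T=W@np.array(c['hand_eye']) if name=='wrist' else np.array(c['world_from_camera'])
    return im,d,c,T
def rays(c,T,uv):
    uv=np.asarray(uv,float).reshape(-1,1,2)
    K=np.array([[c['fx'],0,c['cx']],[0,c['fy'],c['cy']],[0,0,1]])
    n=cv2.undistortPoints(uv,K,np.array([c['k1'],0,0,0.])).reshape(-1,2)
    return np.c_[n,np.ones(len(n))]@T[:3,:3].T
def plane(c,T,uv,z):
    r=rays(c,T,uv); o=T[:3,3]; return o+r*((z-o[2])/r[:,2])[:,None]
def cloud(d,c,T):
    v,u=np.mgrid[:384,:512]; uv=np.stack([u,v],-1).reshape(-1,2)
    return (T[:3,3]+rays(c,T,uv)*d.reshape(-1,1)).reshape(384,512,3)
def save(im,n): cv2.imwrite('pics/'+n+'.png',cv2.cvtColor(im,cv2.COLOR_RGB2BGR))
E
python3 - <<'E'
from h import *
a=[shot(n) for n in('top','scene')]
np.savez('s0.npz',t=a[0][0],td=a[0][1],s=a[1][0],sd=a[1][1])
save(a[0][0],'top0'); save(a[1][0],'scene0')
for x in a: print(x[2]['fx'],x[2]['k1'],x[3].round(3).tolist())
print(env.get_state())
E
```

```text
407.24933594106363 -0.013218183556640823 [[0.012, -0.991, 0.133, 0.382], [-1.0, -0.012, -0.0, -0.01], [0.002, -0.133, -0.991, 1.221], [0.0, 0.0, 0.0, 1.0]]
458.6429691750315 -0.1836868863038948 [[-0.74, 0.379, -0.556, 1.261], [0.673, 0.44, -0.595, 0.77], [0.019, -0.814, -0.581, 0.867], [0.0, 0.0, 0.0, 1.0]]
{'clock': 0.1, 'joint_pos': array([1.19737879e+00, 3.13973944e-01, 4.50835798e-02, 1.30354397e+00,
       4.91130897e-05, 1.43118235e+00]), 'qvel': array([ 0.0003257 , -0.00193446,  0.00204366, -0.0003134 , -0.00116755,
        0.00060665]), 'tau': array([ 1.92934822e-03, -4.81727314e+01,  2.99242580e+01,  1.27888739e-02,
       -1.47670089e-04, -8.74987421e-06]), 'tcp_pos': array([0.13306388, 0.55895973, 0.23846663]), 'orientation': array([-2.31543879e-04,  1.16635681e-01,  9.93174429e-01, -7.85975042e-04]), 'wrist_force': array([-0.33057248, -0.85798944, -0.4467935 ]), 'ft_torque': array([-0.00099688, -0.00023509, -0.0052917 ]), 'finger_gap': 0.08520954306596396}
```

```bash
python3 -c "
import cv2,numpy as np
a=cv2.imread('pics/top0.png');b=cv2.imread('pics/scene0.png')
cv2.imwrite('pics/both0.png',cv2.resize(np.vstack([a,b]),(800,1200))[:, :]) if 0 else None
cv2.imwrite('pics/top0b.png',cv2.resize(a,(800,600)));cv2.imwrite('pics/scene0b.png',cv2.resize(b,(800,600)))"
```

```text
(no output)
```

View pics/top0b.png

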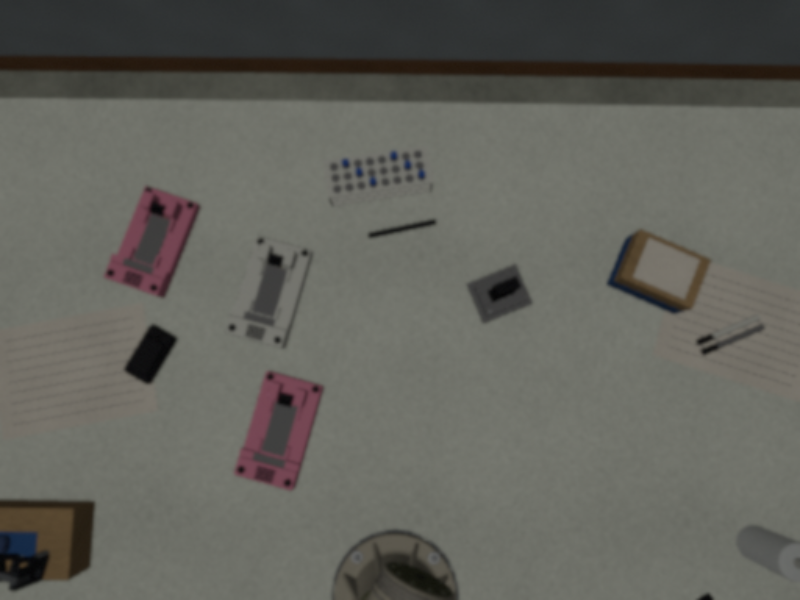

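View pics/scene0b.png

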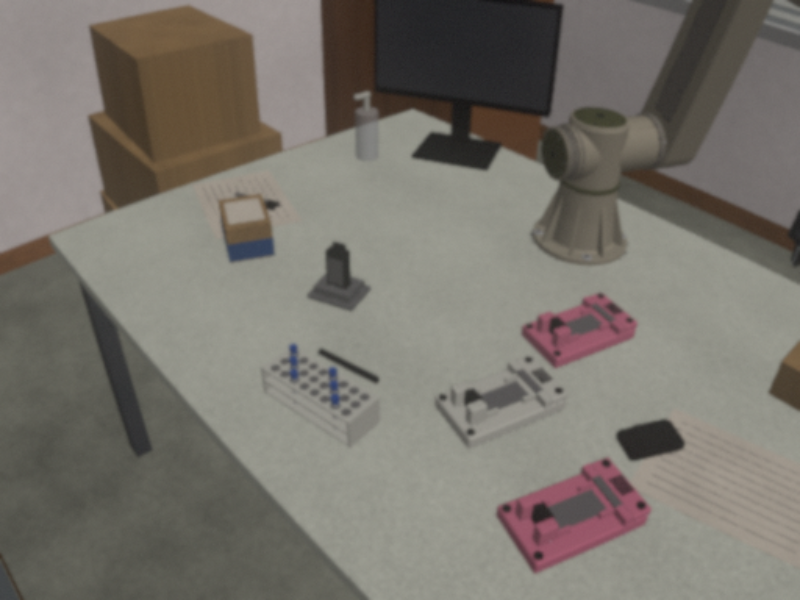

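The top view shows the white reader at (272,290) with its catch end up (world +x). The charger with the upright pack is at (500,290), and the pink readers are decoys. I'll measure both coarsely from depth.

```bash
cat > m0.py <<'E'
from h import *
z=np.load('s0.npz')
c=env.calibration('top');T=np.array(c['world_from_camera']); P=cloud(z['td'],c,T)
c2=env.calibration('scene');T2=np.array(c2['world_from_camera']); P2=cloud(z['sd'],c2,T2)
print('bench z', np.median(P[200:260,235:265,2]), np.median(P2[250:300,260:280,2]))
def rect(m,P):
    p=P[m][:,:2].astype(np.float32)
    r=cv2.minAreaRect(p*1000); return len(p),np.round(r[0],1),np.round(r[1],1),round(r[2],1)
def box(x0,x1,y0,y1,z0,z1,P):
    return (P[...,0]>x0)&(P[...,0]<x1)&(P[...,1]>y0)&(P[...,1]<y1)&(P[...,2]>z0)&(P[...,2]<z1)
u=lambda x,y:plane(c,T,[[x*.64,y*.64]],.026)[0]
print('corner screws',[u(*q)[:2].round(3).tolist() for q in((262,241),(307,253),(232,327),(278,340))],'charger',u(500,290).round(3))
cx=u(272,290);cc=u(500,290)
for n,Q in(('top',P),('scene',P2)):
  for zr in((.02,.033),(.036,.046),(.052,.066),(.015,.07)): print(n,'reader',zr,rect(box(cx[0]-.12,cx[0]+.12,cx[1]-.09,cx[1]+.08,*zr,Q),Q))
  for zr in((.005,.015),(.022,.033),(.05,.15),(.09,.15)):
    m=box(cc[0]-.09,cc[0]+.09,cc[1]-.08,cc[1]+.08,*zr,Q)
    print(n,'charger',zr,rect(m,Q) if m.sum()>5 else 0, np.round(np.percentile(Q[m][:,2],[50,98]),3) if m.sum() else '')
E
python3 m0.py
```

```text
bench z 0.0009581085439249737 -0.0001726289204739273
corner screws [[0.649, 0.264], [0.627, 0.176], [0.483, 0.313], [0.46, 0.226]] charger [ 0.56  -0.192  0.026]
top reader (0.02, 0.033) (1493, array([554.1, 246.4]), array([113. , 196.4]), 75.4)
top reader (0.036, 0.046) (681, array([545.5, 249.7]), array([112.4, 179.2]), 76.6)
top reader (0.052, 0.066) (204, array([615.8, 230.8]), array([66.8, 36.7]), 76.5)
top reader (0.015, 0.07) (2505, array([554.1, 246.8]), array([114.1, 196.6]), 75.5)
top charger (0.005, 0.015) (410, array([ 558.9, -191.4]), array([152.9, 174.5]), 89.3) [0.01  0.014]
top charger (0.022, 0.033) (405, array([ 557.2, -192.1]), array([64.2, 85.6]), 23.1) [0.029 0.033]
top charger (0.05, 0.15) (170, array([ 556.9, -192.1]), array([22.4, 45.4]), 22.9) [0.106 0.12 ]
top charger (0.09, 0.15) (137, array([ 557. , -192.3]), array([22.4, 45.2]), 22.9) [0.107 0.121]
scene reader (0.02, 0.033) (1479, array([556.2, 246.6]), array([114.6, 194.9]), 75.9)
scene reader (0.036, 0.046) (654, array([545.6, 246.9]), array([115.7, 180.9]), 75.2)
scene reader (0.052, 0.066) (226, array([615.7, 230.5]), array([69.4, 37.1]), 76.8)
scene reader (0.015, 0.07) (2595, array([554.3, 246.1]), array([116.8, 198.5]), 76.1)
scene charger (0.005, 0.015) (207, array([ 537.1, -204.1]), array([146.6, 113.3]), 29.9) [0.009 0.014]
scene charger (0.022, 0.033) (239, array([ 559.3, -190.2]), array([66.4, 85.8]), 21.2) [0.027 0.032]
scene charger (0.05, 0.15) (308, array([ 559.4, -191.7]), array([30.3, 48.5]), 27.1) [0.088 0.116]
scene charger (0.09, 0.15) (147, array([ 559.1, -191.5]), array([28.5, 47.3]), 31.6) [0.104 0.117]
```

Emit:
{"method": "play_rows", "body": {
  "steps": [
    {"claw": 0, "dp": [-0.0286, -0.013, -0.0013], "angular": [0, 0, 0]},
    {"claw": 0, "dp": [-0.0286, -0.013, -0.0013], "angular": [0, 0, 0]},
    {"claw": 0, "dp": [-0.0286, -0.013, -0.0013], "angular": [0, 0, 0]},
    {"claw": 0, "dp": [-0.0286, -0.013, -0.0013], "angular": [0, 0, 0]},
    {"claw": 0, "dp": [-0.0286, -0.013, -0.0013], "angular": [0, 0, 0]},
    {"claw": 0, "dp": [-0.0286, -0.013, -0.0013], "angular": [0, 0, 0]},
    {"claw": 0, "dp": [-0.0286, -0.013, -0.0013], "angular": [0, 0, 0]},
    {"claw": 0, "dp": [-0.0286, -0.013, -0.0013], "angular": [0, 0, 0]}
  ]
}}

```text
clock: 0.77
tcp_pos: [0.3325, 0.4039, 0.2494]
orientation: [-0.0, 0.117, 0.993, -0.0]
wrist_force: [0.4, 0.1, -0.0]
finger_gap: 0.0857
```

Emit:
{"method": "play_rows", "body": {
  "steps": [
    {"claw": 0, "dp": [-0.0286, -0.013, -0.0013], "angular": [0, 0, 0]},
    {"claw": 0, "dp": [-0.0286, -0.013, -0.0013], "angular": [0, 0, 0]},
    {"claw": 0, "dp": [-0.0286, -0.013, -0.0013], "angular": [0, 0, 0]},
    {"claw": 0, "dp": [-0.0286, -0.013, -0.0013], "angular": [0, 0, 0]},
    {"claw": 0, "dp": [-0.0286, -0.013, -0.0013], "angular": [0, 0, 0]},
    {"claw": 0, "dp": [-0.0286, -0.013, -0.0013], "angular": [0, 0, 0]},
    {"claw": 0, "dp": [-0.0286, -0.013, -0.0013], "angular": [0, 0, 0]},
    {"claw": 0, "dp": [-0.02, -0.01, 0], "angular": [0, 0, 0]}
  ]
}}

```text
clock: 1.43
tcp_pos: [0.5244, 0.2541, 0.2584]
orientation: [0.0, 0.117, 0.993, -0.0]
wrist_force: [0.9, 0.2, 0.3]
finger_gap: 0.0851
```

```bash
cat > m1.py <<'E'
from h import *
for _ in range(3): s=shot('wrist')
im,d,c,T=s; print(tcp().round(4).tolist(), np.array(c['hand_eye']).round(3).tolist())
np.savez('w1.npz',im=im,d=d,T=T); save(cv2.resize(im,(800,600)),'w1')
E
python3 m1.py
```

```text
[[-0.9721, 0.2346, -0.0015, 0.5234], [0.2346, 0.9721, -0.0003, 0.2546], [0.0014, -0.0007, -1.0, 0.2579], [0.0, 0.0, 0.0, 1.0]] [[0.0, -0.947, -0.32, 0.082], [1.0, 0.0, -0.0, 0.001], [0.0, -0.32, 0.947, -0.135], [0.0, 0.0, 0.0, 1.0]]
```

View pics/w1.png

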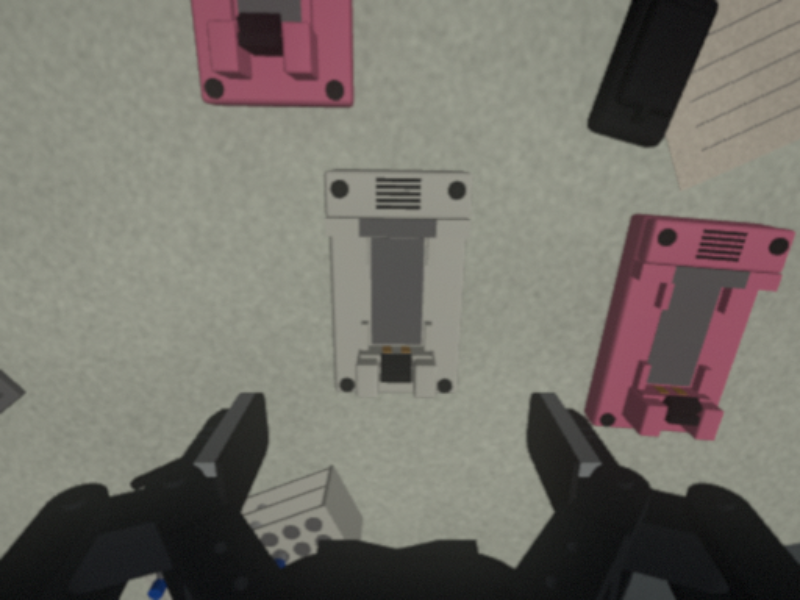

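The wrist view shows the reader. The grey lip plate spans columns 360–436 with its front edge at row 237, the case's raised block is at rows 170–218, and the black catch nose is at about (396,355–382). Next I'll convert these to positions.

```bash
cat > m2.py <<'E'
from h import *
w=np.load('w1.npz'); c=env.calibration('wrist'); T=w['T']; im=w['im']
u=lambda x,y,z:plane(c,T,[[(x+.5)*.64-.5,(y+.5)*.64-.5]],z)[0]
yaw=[]
A=u(360,237,.041);B=u(436,237,.041);print('lip front corners',A.round(4),B.round(4),np.linalg.norm(A-B))
C=(A+B)/2
P=cloud(w['d'],c,T)
def rect(m,n):
    p=P[m][:,:2].astype(np.float32)*1000; r=cv2.minAreaRect(p); print(n,len(p),np.round(r[0],1),np.round(r[1],1),round(r[2],1),np.median(P[m][:,2]).round(4))
near=(abs(P[...,0]-.554)<.13)&(abs(P[...,1]-.2465)<.09)
for lo,hi in((.015,.07),(.02,.032),(.036,.046),(.055,.065)): rect(near&(P[...,2]>lo)&(P[...,2]<hi),(lo,hi))
print('bench',np.median(P[...,2][(P[...,2]<.01)]))
# lip corner via gray crop
g=cv2.cvtColor(im,cv2.COLOR_RGB2GRAY)
for col in (232,234,276,278): print(col,g[136:160,col].tolist())
print('row145',g[145,222:288].tolist()); print('row200',g[200,205:305].tolist())
for yw in(-14.4,):
  X=np.array([np.cos(np.radians(yw)),np.sin(np.radians(yw))]); print('origin from lip',C[:2]+.049*X)
E
python3 m2.py
```

```text
lip front corners [0.5004 0.2305 0.041 ] [0.5143 0.288  0.041 ] 0.05917204625869319
(0.015, 0.07) 12269 [554.1 246.2] [112.3 195.3] 75.7 0.0281
(0.02, 0.032) 6624 [554.1 246.2] [112.3 195.3] 75.7 0.0268
(0.036, 0.046) 4338 [533.8 251.4] [112.  153.4] 75.7 0.0417
(0.055, 0.065) 942 [616.6 230.3] [66.  35.3] 75.3 0.0604
bench 0.0007322361528339649
232 [147, 143, 124, 97, 83, 83, 83, 84, 83, 83, 83, 82, 83, 84, 87, 109, 140, 146, 147, 148, 146, 146, 146, 147]
234 [147, 142, 125, 96, 83, 84, 84, 83, 84, 85, 85, 84, 83, 82, 88, 107, 133, 139, 140, 141, 142, 142, 142, 143]
276 [146, 146, 137, 117, 85, 80, 83, 85, 84, 81, 83, 81, 83, 83, 83, 97, 128, 143, 147, 147, 146, 146, 147, 148]
278 [146, 146, 139, 117, 85, 85, 91, 89, 92, 91, 93, 91, 92, 93, 98, 108, 132, 145, 147, 147, 148, 145, 147, 147]
row145 [147, 147, 147, 147, 147, 148, 143, 125, 97, 84, 83, 83, 85, 83, 82, 82, 83, 84, 85, 83, 83, 85, 83, 82, 84, 83, 84, 82, 82, 85, 82, 84, 84, 82, 83, 80, 84, 83, 84, 84, 83, 83, 82, 81, 84, 83, 83, 86, 84, 84, 85, 84, 83, 84, 81, 83, 91, 123, 144, 147, 147, 146, 146, 147, 148, 146]
row200 [148, 146, 144, 146, 147, 149, 142, 126, 115, 132, 145, 146, 146, 145, 146, 146, 146, 144, 146, 145, 146, 146, 147, 145, 146, 147, 147, 146, 146, 147, 147, 143, 119, 91, 81, 82, 81, 82, 82, 82, 82, 82, 81, 82, 83, 81, 82, 82, 81, 81, 81, 81, 82, 81, 83, 81, 83, 82, 81, 82, 83, 81, 81, 80, 90, 121, 143, 148, 146, 147, 146, 146, 146, 146, 148, 147, 147, 147, 147, 147, 147, 149, 147, 147, 145, 147, 149, 148, 148, 146, 141, 141, 143, 143, 145, 144, 145, 144, 144, 141]
origin from lip [0.55483574 0.24710665]
```

Emit:
{"method": "play_rows", "body": {
  "steps": [
    {"claw": 0, "dp": [0, 0, 0], "angular": [0, 0, -4.575]},
    {"claw": 0, "dp": [0, 0, 0], "angular": [0, 0, -4.575]},
    {"claw": 0, "dp": [0, 0, 0], "angular": [0, 0, -4.575]},
    {"claw": 0, "dp": [0, 0, 0], "angular": [0, 0, -4.575]},
    {"claw": 0, "dp": [0, 0, 0], "angular": [0, 0, -4.575]},
    {"claw": 0, "dp": [0, 0, 0], "angular": [0, 0, -4.575]},
    {"claw": 0, "dp": [0, 0, 0], "angular": [0, 0, -4.575]},
    {"claw": 0, "dp": [0, 0, 0], "angular": [0, 0, -4.575]}
  ]
}}

```text
clock: 2.25
tcp_pos: [0.5211, 0.2569, 0.2586]
orientation: [-0.001, -0.204, 0.979, 0.0]
wrist_force: [-0.3, 0.9, -0.6]
finger_gap: 0.0855
```

```bash
cat >> h.py <<'E'
def pose(z_yaw_y,tilt):
    "tool y at world angle z_yaw_y deg, then tilt deg about tool y (+ = pointing back inward)"
    a=np.radians(z_yaw_y); y=np.array([np.cos(a),np.sin(a),0]); z=np.array([0,0,-1.]); x=np.cross(y,z)
    return np.c_[x,y,z]@R.from_euler('y',tilt,degrees=True).as_matrix()
def go(p,Rt=None):
    W=tcp(); d=W[:3,:3].T@(np.asarray(p)-W[:3,3]); print('now',W[:3,3].round(4),'dp total',d.round(4),'/8',(d/8).round(4),'norm',np.linalg.norm(d).round(3))
    if Rt is not None: print('rotvec deg total',np.degrees(R.from_matrix(W[:3,:3].T@Rt).as_rotvec()).round(2))
    return d
E
python3 -c "
from h import *
go([.5887,-.1788,.2],pose(113,20))"
```

```text
now [0.5211 0.2569 0.2586] dp total [ 0.1119 -0.4265  0.0585] /8 [ 0.014  -0.0533  0.0073] norm 0.445
rotvec deg total [-0.06 19.95  0.53]
```

Emit:
{"method": "play_rows", "body": {
  "steps": [
    {"claw": 0, "dp": [0.009, -0.0355, 0.003], "angular": [0, 0, 0]},
    {"claw": 0, "dp": [0.009, -0.0355, 0.003], "angular": [0, 0, 0]},
    {"claw": 0, "dp": [0.009, -0.0355, 0.003], "angular": [0, 0, 0]},
    {"claw": 0, "dp": [0.009, -0.0355, 0.003], "angular": [0, 0, 0]},
    {"claw": 0, "dp": [0.009, -0.0355, 0.003], "angular": [0, 0, 0]},
    {"claw": 0, "dp": [0.009, -0.0355, 0.003], "angular": [0, 0, 0]},
    {"claw": 0, "dp": [0.009, -0.0355, 0.003], "angular": [0, 0, 0]},
    {"claw": 0, "dp": [0.009, -0.0355, 0.003], "angular": [0, 0, 0]}
  ]
}}

```text
clock: 2.92
tcp_pos: [0.5675, -0.0337, 0.2347]
orientation: [-0.0, -0.202, 0.979, 0.0]
wrist_force: [1.3, 0.7, 0.5]
finger_gap: 0.0856
```

Emit:
{"method": "play_rows", "body": {
  "steps": [
    {"claw": 0, "dp": [0.009, -0.0355, 0.003], "angular": [0, 0, 0.5]},
    {"claw": 0, "dp": [0.009, -0.0355, 0.003], "angular": [0, 0, 0]},
    {"claw": 0, "dp": [0.009, -0.0355, 0.003], "angular": [0, 0, 0]},
    {"claw": 0, "dp": [0.009, -0.0355, 0.003], "angular": [0, 0, 0]},
    {"claw": 0, "dp": [0, 0, 0], "angular": [0, 5, 0]},
    {"claw": 0, "dp": [0, 0, 0], "angular": [0, 5, 0]},
    {"claw": 0, "dp": [0, 0, 0], "angular": [0, 5, 0]},
    {"claw": 0, "dp": [0, 0, 0], "angular": [0, 5, 0]}
  ]
}}

```text
clock: 3.58
tcp_pos: [0.5899, -0.1776, 0.2236]
orientation: [-0.172, -0.194, 0.965, -0.035]
wrist_force: [0.7, -0.2, -0.2]
finger_gap: 0.0857
```

```bash
cat > m3.py <<'E'
from h import *
im,d,c,T=shot('wrist'); np.savez('w2.npz',im=im,d=d,T=T); save(cv2.resize(im,(800,600)),'w2')
P=cloud(d,c,T)
near=(abs(P[...,0]-.557)<.07)&(abs(P[...,1]+.192)<.07)
for lo,hi in((.098,.112),(.112,.125),(.02,.034)):
    m=near&(P[...,2]>lo)&(P[...,2]<hi)
    if m.sum()>10:
        r=cv2.minAreaRect(P[m][:,:2].astype(np.float32)*1000); print(lo,m.sum(),np.round(r[0],1),np.round(r[1],1),r[2],np.median(P[m][:,2]))
Rt=pose(113,20); G=np.array([.5575,-.192,.075]); go(G+.011*Rt[:,2],Rt); print(Rt.round(3))
E
python3 m3.py
```

```text
0.098 901 [ 558.2 -192.8] [20.7 42.4] 22.721027374267578 0.10670776227392081
0.112 183 [ 550.7 -196.2] [ 4.6 27. ] 22.79660987854004 0.11860282305611031
0.02 2532 [ 558.  -192.9] [63.  82.4] 22.72003173828125 0.02871819102731568
now [ 0.5904 -0.1759  0.2187] dp total [-0.0167 -0.0029  0.1584] /8 [-0.0021 -0.0004  0.0198] norm 0.159
rotvec deg total [ 0.32 -0.72 -0.04]
[[-0.865 -0.391 -0.315]
 [-0.367  0.921 -0.134]
 [ 0.342  0.    -0.94 ]]
```

View pics/w2.png

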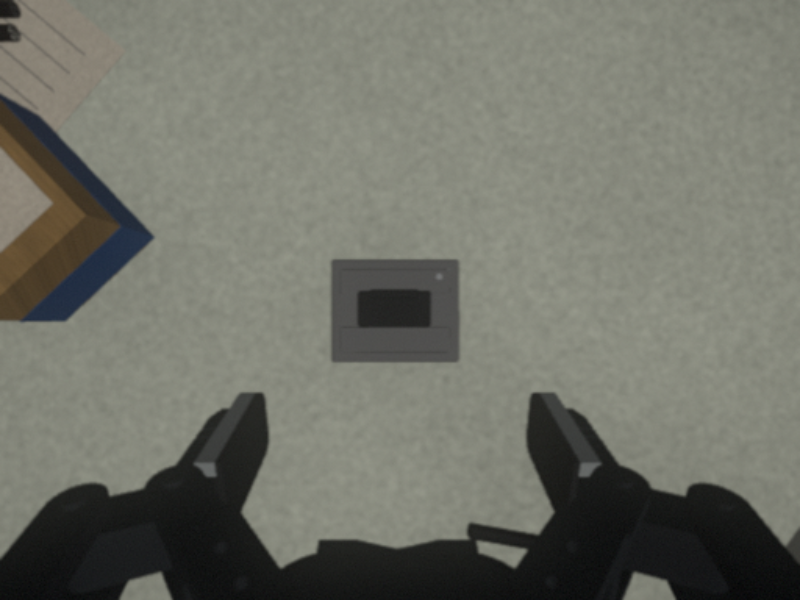

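The wrist view shows the pack's top at about (394,308) inside the grey charger block, with the tongue strip (height 0.1186) on the robot side. So the underside faces the robot, as stated. Next I'll descend and grip.

Emit:
{"method": "play_rows", "body": {
  "steps": [
    {"claw": 0, "dp": [-0.0021, -0.0005, 0.0198], "angular": [0, 0, 0]},
    {"claw": 0, "dp": [-0.0021, -0.0005, 0.0198], "angular": [0, 0, 0]},
    {"claw": 0, "dp": [-0.0021, -0.0005, 0.0198], "angular": [0, 0, 0]},
    {"claw": 0, "dp": [-0.0021, -0.0005, 0.0198], "angular": [0, 0, 0]},
    {"claw": 0, "dp": [-0.0021, -0.0005, 0.0198], "angular": [0, 0, 0]},
    {"claw": 0, "dp": [-0.0021, -0.0005, 0.0198], "angular": [0, 0, 0]},
    {"claw": 0, "dp": [-0.0021, -0.0005, 0.0198], "angular": [0, 0, 0]},
    {"claw": 0, "dp": [-0.0021, -0.0005, 0.0198], "angular": [0, 0, 0]}
  ]
}}

```text
clock: 4.3
tcp_pos: [0.5558, -0.1955, 0.0675]
orientation: [-0.17, -0.195, 0.966, -0.034]
wrist_force: [0.8, 0.4, 0.1]
finger_gap: 0.0851
```

Emit:
{"method": "play_rows", "body": {
  "steps": [
    {"claw": 0, "dp": [0, 0, 0], "angular": [0, 0, 0]},
    {"claw": 255, "dp": [0, 0, 0], "angular": [0, 0, 0]},
    {"claw": 255, "dp": [0, 0, 0], "angular": [0, 0, 0]},
    {"claw": 255, "dp": [0, 0, 0], "angular": [0, 0, 0]},
    {"claw": 255, "dp": [0, 0, 0], "angular": [0, 0, 0]},
    {"claw": 255, "dp": [0, 0, 0], "angular": [0, 0, 0]},
    {"claw": 255, "dp": [0, 0, 0], "angular": [0, 0, 0]},
    {"claw": 255, "dp": [0, 0, 0], "angular": [0, 0, 0]}
  ],
  "force": 60
}}

```text
clock: 4.97
tcp_pos: [0.5574, -0.1966, 0.0699]
orientation: [-0.169, -0.194, 0.966, -0.035]
wrist_force: [0.2, 2.4, 6.5]
finger_gap: 0.0436
```

```bash
python3 -c "
from h import *
W=tcp();p=W[:3,3];go(p+[0,0,.16]);print(W.round(3),env.get_state()['wrist_force'])"
```

```text
now [ 0.5574 -0.1966  0.0699] dp total [ 0.0544 -0.0002 -0.1505] /8 [ 0.0068 -0.     -0.0188] norm 0.16
[[-0.868 -0.386 -0.313  0.557]
 [-0.363  0.922 -0.132 -0.197]
 [ 0.34  -0.001 -0.941  0.07 ]
 [ 0.     0.     0.     1.   ]] [0.2310728  2.43490154 6.50394623]
```

Emit:
{"method": "play_rows", "body": {
  "steps": [
    {"claw": 255, "dp": [0.0034, 0, -0.0094], "angular": [0, 0, 0]},
    {"claw": 255, "dp": [0.0034, 0, -0.0094], "angular": [0, 0, 0]},
    {"claw": 255, "dp": [0.0068, 0, -0.0188], "angular": [0, 0, 0]},
    {"claw": 255, "dp": [0.0068, 0, -0.0188], "angular": [0, 0, 0]},
    {"claw": 255, "dp": [0.0068, 0, -0.0188], "angular": [0, 0, 0]},
    {"claw": 255, "dp": [0.0068, 0, -0.0188], "angular": [0, 0, 0]},
    {"claw": 255, "dp": [0.0068, 0, -0.0188], "angular": [0, 0, 0]},
    {"claw": 255, "dp": [0.0068, 0, -0.0188], "angular": [0, 0, 0]}
  ]
}}

```text
clock: 5.63
tcp_pos: [0.5565, -0.1968, 0.21]
orientation: [-0.17, -0.194, 0.966, -0.034]
wrist_force: [-0.1, -0.3, -2.3]
finger_gap: 0.0433
```

```bash
python3 -c "
from h import *
go([.50,0,.2],pose(90,20)); print(env.get_state()['joint_pos'].round(3), env.get_state()['wrist_force'])
im,d,c,T=shot('scene');save(cv2.resize(im[100:260,120:340],(800,582)),'s1')"
```

```text
now [ 0.5565 -0.1968  0.21  ] dp total [-0.0257  0.2034  0.0011] /8 [-0.0032  0.0254  0.0001] norm 0.205
rotvec deg total [-7.78  0.04 21.32]
[-0.359  0.588  0.346  1.587 -0.237 -0.725] [-0.12233358 -0.31663944 -2.32656001]
```

View pics/s1.png

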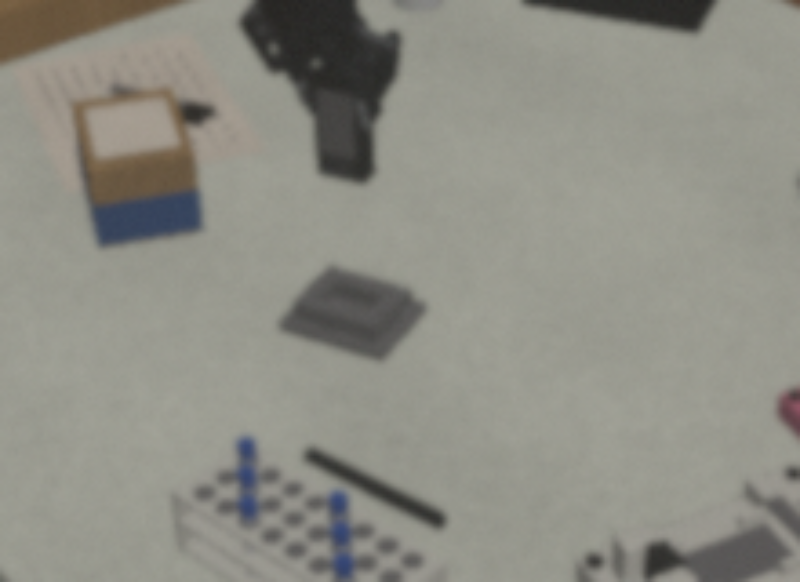

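The scene view shows the pack held upright, grey panel away from the robot, and the charger well empty. Next I'll carry it to the clear area, yaw it and tilt it out.

Emit:
{"method": "play_rows", "body": {
  "steps": [
    {"claw": 255, "dp": [-0.0054, 0.0244, -0.0006], "angular": [0, 0, 0]},
    {"claw": 255, "dp": [-0.0054, 0.0244, -0.0006], "angular": [0, 0, 0]},
    {"claw": 255, "dp": [-0.0054, 0.0244, -0.0006], "angular": [0, 0, 0]},
    {"claw": 255, "dp": [-0.0054, 0.0244, -0.0006], "angular": [0, 0, 0]},
    {"claw": 255, "dp": [-0.0054, 0.0244, -0.0006], "angular": [0, 0, 0]},
    {"claw": 255, "dp": [-0.0054, 0.0244, -0.0006], "angular": [0, 0, 0]},
    {"claw": 255, "dp": [-0.0054, 0.0244, -0.0006], "angular": [0, 0, 0]},
    {"claw": 255, "dp": [-0.0054, 0.0244, -0.0006], "angular": [0, 0, 0]}
  ]
}}

```text
clock: 6.35
tcp_pos: [0.5199, 0.0007, 0.1978]
orientation: [-0.17, -0.194, 0.966, -0.034]
wrist_force: [-1.0, 0.2, -1.5]
finger_gap: 0.0434
```

Emit:
{"method": "play_rows", "body": {
  "steps": [
    {"claw": 255, "dp": [0, 0, 0], "angular": [-0.97, 0, 2.665]},
    {"claw": 255, "dp": [0, 0, 0], "angular": [-0.97, 0, 2.665]},
    {"claw": 255, "dp": [0, 0, 0], "angular": [-0.97, 0, 2.665]},
    {"claw": 255, "dp": [0, 0, 0], "angular": [-0.97, 0, 2.665]},
    {"claw": 255, "dp": [0, 0, 0], "angular": [-0.97, 0, 2.665]},
    {"claw": 255, "dp": [0, 0, 0], "angular": [-0.97, 0, 2.665]},
    {"claw": 255, "dp": [0, 0, 0], "angular": [-0.97, 0, 2.665]},
    {"claw": 255, "dp": [0, 0, 0], "angular": [-0.97, 0, 2.665]}
  ]
}}

```text
clock: 7.02
tcp_pos: [0.5203, -0.0005, 0.1978]
orientation: [-0.174, 0.001, 0.985, 0.0]
wrist_force: [0.0, -0.1, -2.3]
finger_gap: 0.0432
```

Emit:
{"method": "play_rows", "body": {
  "steps": [
    {"claw": 255, "dp": [0, 0, 0], "angular": [0, -5, 0]},
    {"claw": 255, "dp": [0, 0, 0], "angular": [0, -5, 0]},
    {"claw": 255, "dp": [0, 0, 0], "angular": [0, -5, 0]},
    {"claw": 255, "dp": [0, 0, 0], "angular": [0, -5, 0]},
    {"claw": 255, "dp": [0, 0, 0], "angular": [0, -5, 0]},
    {"claw": 255, "dp": [0, 0, 0], "angular": [0, -5, 0]},
    {"claw": 255, "dp": [0, 0, 0], "angular": [0, -5, 0]},
    {"claw": 255, "dp": [0, 0, 0], "angular": [0, -5, 0]}
  ]
}}

```text
clock: 7.68
tcp_pos: [0.5197, -0.0004, 0.1984]
orientation: [0.176, -0.0, 0.984, -0.0]
wrist_force: [-0.1, 0.3, -2.7]
finger_gap: 0.0434
```

Emit:
{"method": "play_rows", "body": {
  "steps": [
    {"claw": 255, "dp": [0, 0, 0], "angular": [0, -5, 0]},
    {"claw": 255, "dp": [0, 0, 0], "angular": [0, -5, 0]},
    {"claw": 255, "dp": [0, 0, 0], "angular": [0, -5, 0]},
    {"claw": 255, "dp": [0, 0, 0], "angular": [0, -5, 0]},
    {"claw": 255, "dp": [0, 0, 0], "angular": [0, -5, 0]},
    {"claw": 255, "dp": [0, 0, 0], "angular": [0, -5, 0]},
    {"claw": 255, "dp": [0, 0, 0], "angular": [0, -5, 0]},
    {"claw": 255, "dp": [0, 0, 0], "angular": [0, 0, 0]}
  ]
}}

```text
clock: 8.35
tcp_pos: [0.546, -0.0041, 0.2342]
orientation: [0.445, -0.001, 0.896, 0.001]
wrist_force: [0.5, 0.1, -1.4]
finger_gap: 0.0435
```

```bash
python3 -c "
from h import *
go([.52,0,.035],pose(90,-55)); print(env.get_state()['joint_pos'].round(3), env.get_state()['wrist_force'])
im,d,c,T=shot('scene');save(cv2.resize(im[100:260,120:340],(800,582)),'s2')"
```

```text
now [ 0.546  -0.0041  0.2342] dp total [0.1745 0.0041 0.0996] /8 [0.0218 0.0005 0.0125] norm 0.201
rotvec deg total [ 0.18 -2.15  0.08]
[-0.274 -0.293 -1.024 -0.064  0.221 -0.17 ] [ 0.51613235  0.12750171 -1.42708278]
```

View pics/s2.png

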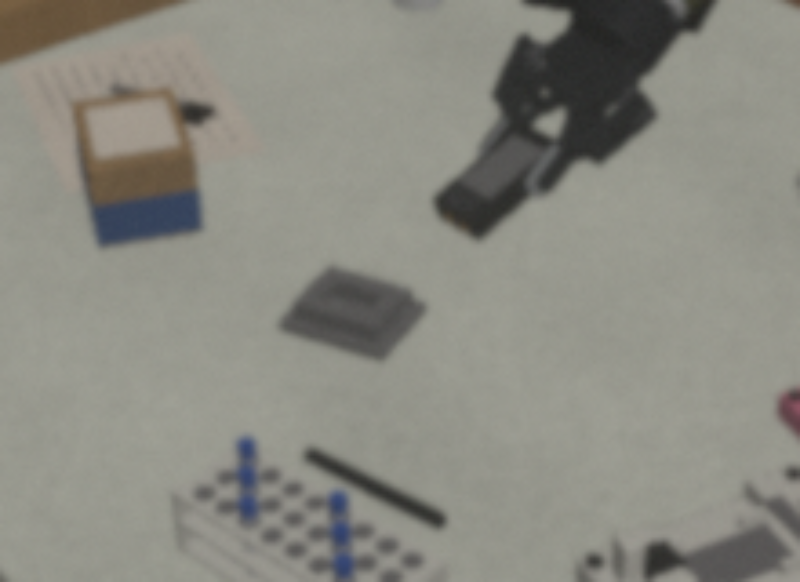

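Emit:
{"method": "play_rows", "body": {
  "steps": [
    {"claw": 255, "dp": [0.0179, 0.0005, 0.0155], "angular": [0, 0, 0]},
    {"claw": 255, "dp": [0.0179, 0.0005, 0.0155], "angular": [0, 0, 0]},
    {"claw": 255, "dp": [0.0179, 0.0005, 0.0155], "angular": [0, 0, 0]},
    {"claw": 255, "dp": [0.0179, 0.0005, 0.0155], "angular": [0, 0, 0]},
    {"claw": 255, "dp": [0.0179, 0.0005, 0.0155], "angular": [0, 0, 0]},
    {"claw": 255, "dp": [0.0179, 0.0005, 0.0155], "angular": [0, 0, 0]},
    {"claw": 255, "dp": [0.0179, 0.0005, 0.0155], "angular": [0, 0, 0]},
    {"claw": 255, "dp": [0.0179, 0.0005, 0.0155], "angular": [0, 0, 0]}
  ]
}}

```text
clock: 9.07
tcp_pos: [0.6056, -0.0027, 0.09]
orientation: [0.394, -0.003, 0.919, 0.007]
wrist_force: [0.4, -0.1, -2.4]
finger_gap: 0.0436
```

```bash
python3 -c "
from h import *
go([.555,0,.027],pose(90,-55)); print(env.get_state()['joint_pos'].round(3), env.get_state()['wrist_force'])"
```

```text
now [ 0.6056 -0.0027  0.09  ] dp total [0.0806 0.0027 0.0067] /8 [0.0101 0.0003 0.0008] norm 0.081
rotvec deg total [ 0.86 -8.54 -0.03]
[-0.223  0.148 -1.028 -0.401  0.176 -0.156] [ 0.40572505 -0.06552171 -2.42572249]
```

Emit:
{"method": "play_rows", "body": {
  "steps": [
    {"claw": 255, "dp": [0, 0, 0], "angular": [0, 2.9, 0]},
    {"claw": 255, "dp": [0, 0, 0], "angular": [0, 2.9, 0]},
    {"claw": 255, "dp": [0, 0, 0], "angular": [0, 2.9, 0]},
    {"claw": 255, "dp": [0, 0, 0], "angular": [0, 2.9, 0]},
    {"claw": 255, "dp": [0.015, 0.0007, 0.0017], "angular": [0, 0, 0]},
    {"claw": 255, "dp": [0.015, 0.0007, 0.0017], "angular": [0, 0, 0]},
    {"claw": 255, "dp": [0.015, 0.0007, 0.0017], "angular": [0, 0, 0]},
    {"claw": 255, "dp": [0.015, 0.0007, 0.0017], "angular": [0, 0, 0]}
  ]
}}

```text
clock: 9.73
tcp_pos: [0.559, 0.0001, 0.0504]
orientation: [0.299, -0.004, 0.954, 0.006]
wrist_force: [-0.0, 0.4, -3.0]
finger_gap: 0.0436
```

```bash
python3 -c "
from h import *
go([.555,0,.027],pose(90,-35)); print(env.get_state()['joint_pos'].round(3), env.get_state()['wrist_force'])"
```

```text
now [5.59e-01 1.00e-04 5.04e-02] dp total [ 0.0166 -0.0003  0.0169] /8 [ 0.0021 -0.      0.0021] norm 0.024
rotvec deg total [ 0.85 -0.15  0.21]
[-0.216  0.137 -0.966 -0.126  0.137 -0.182] [-0.00739255  0.41869715 -2.98902687]
```

Emit:
{"method": "play_rows", "body": {
  "steps": [
    {"claw": 255, "dp": [0.0023, 0, 0.0033], "angular": [0, 0, 0]},
    {"claw": 255, "dp": [0.0023, 0, 0.0033], "angular": [0, 0, 0]},
    {"claw": 255, "dp": [0.0023, 0, 0.0033], "angular": [0, 0, 0]},
    {"claw": 255, "dp": [0.0023, 0, 0.0033], "angular": [0, 0, 0]},
    {"claw": 255, "dp": [0.0023, 0, 0.0033], "angular": [0, 0, 0]},
    {"claw": 255, "dp": [0, 0, 0], "angular": [0, 0, 0]},
    {"claw": 255, "dp": [0, 0, 0], "angular": [0, 0, 0]},
    {"claw": 255, "dp": [0, 0, 0], "angular": [0, 0, 0]}
  ],
  "force": 20
}}

```text
clock: 10.4
tcp_pos: [0.5656, -0.0004, 0.0356]
orientation: [0.305, -0.005, 0.952, 0.006]
wrist_force: [-5.3, 0.9, 8.0]
finger_gap: 0.0433
```

Emit:
{"method": "play_rows", "body": {
  "steps": [
    {"claw": 255, "dp": [0.0018, 0, 0.0026], "angular": [0, 0, 0]},
    {"claw": 255, "dp": [0.0018, 0, 0.0026], "angular": [0, 0, 0]},
    {"claw": 255, "dp": [0.0018, 0, 0.0026], "angular": [0, 0, 0]},
    {"claw": 255, "dp": [0.0018, 0, 0.0026], "angular": [0, 0, 0]},
    {"claw": 255, "dp": [0.0018, 0, 0.0026], "angular": [0, 0, 0]},
    {"claw": 255, "dp": [0, 0, 0], "angular": [0, 0, 0]},
    {"claw": 255, "dp": [0, 0, 0], "angular": [0, 0, 0]},
    {"claw": 255, "dp": [0, 0, 0], "angular": [0, 0, 0]}
  ]
}}

```text
clock: 11.07
tcp_pos: [0.5649, -0.0003, 0.0191]
orientation: [0.305, -0.005, 0.952, 0.006]
wrist_force: [-7.2, 0.3, 8.9]
finger_gap: 0.0435
```

```bash
python3 -c "
from h import *
go([.555,0,.027],pose(90,-35)); print(env.get_state()['wrist_force'])
im,d,c,T=shot('scene');save(cv2.resize(im[100:260,120:340],(800,582)),'s3')"
```

```text
now [ 5.649e-01 -3.000e-04  1.910e-02] dp total [ 0.0035  0.0005 -0.0122] /8 [ 0.0004  0.0001 -0.0015] norm 0.013
rotvec deg total [0.82 0.48 0.29]
[-7.20237823  0.33761533  8.85788838]
```

View pics/s3.png

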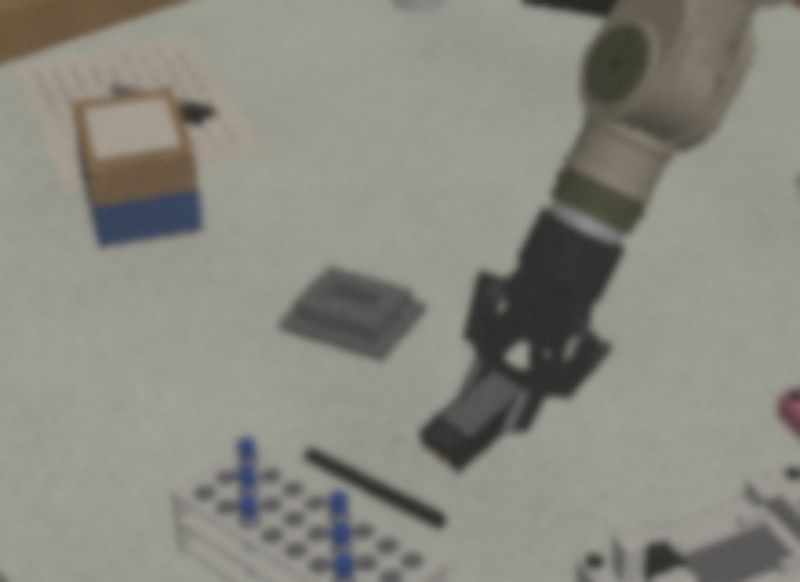

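The scene view shows the pack nearly flat, panel up, its end short of the marker. Releasing and retreating.

Emit:
{"method": "play_rows", "body": {
  "steps": [
    {"claw": 0, "dp": [0, 0, 0], "angular": [0, 0, 0]},
    {"claw": 0, "dp": [0, 0, 0], "angular": [0, 0, 0]},
    {"claw": 0, "dp": [0, 0, 0], "angular": [0, 0, 0]},
    {"claw": 0, "dp": [0, 0, 0], "angular": [0, 0, 0]},
    {"claw": 0, "dp": [-0.0057, 0, -0.0082], "angular": [0, 0, 0]},
    {"claw": 0, "dp": [-0.0057, 0, -0.0082], "angular": [0, 0, 0]},
    {"claw": 0, "dp": [-0.0115, 0, -0.0164], "angular": [0, 0, 0]},
    {"claw": 0, "dp": [-0.0115, 0, -0.0164], "angular": [0, 0, 0]}
  ]
}}

```text
clock: 11.78
tcp_pos: [0.5613, -0.0006, 0.0766]
orientation: [0.301, -0.004, 0.954, 0.006]
wrist_force: [0.3, -0.1, -0.1]
finger_gap: 0.0853
```

Emit:
{"method": "play_rows", "body": {
  "steps": [
    {"claw": 0, "dp": [-0.0115, 0, -0.0164], "angular": [0, 0, 0]},
    {"claw": 0, "dp": [-0.0115, 0, -0.0164], "angular": [0, 0, 0]},
    {"claw": 0, "dp": [-0.0115, 0, -0.0164], "angular": [0, 0, 0]},
    {"claw": 0, "dp": [-0.0115, 0, -0.0164], "angular": [0, 0, 0]},
    {"claw": 0, "dp": [-0.0115, 0, -0.0164], "angular": [0, 5, 0]},
    {"claw": 0, "dp": [0, 0, 0], "angular": [0, 5, 0]},
    {"claw": 0, "dp": [0, 0, 0], "angular": [0, 5, 0]},
    {"claw": 0, "dp": [0, 0, 0], "angular": [0, 5, 0]}
  ]
}}

```text
clock: 12.45
tcp_pos: [0.5624, -0.0018, 0.1772]
orientation: [0.135, -0.005, 0.991, 0.005]
wrist_force: [0.8, -0.1, -0.9]
finger_gap: 0.0855
```

```bash
cat > m4.py <<'E'
from h import *
for n in ('wrist','top'):
    im,d,c,T=shot(n); P=cloud(d,c,T)
    near=(abs(P[...,0]-.57)<.11)&(abs(P[...,1])<.08)&(im.max(-1)<110)
    for lo,hi in((.001,.012),(.016,.028)):
        m=near&(P[...,2]>lo)&(P[...,2]<hi)
        if m.sum()>10:
            r=cv2.minAreaRect(P[m][:,:2].astype(np.float32)*1000); print(n,lo,m.sum(),np.round(r[0],1),np.round(r[1],1),round(r[2],1),np.percentile(P[m][:,2],[5,50,95]).round(4))
    if n=='wrist': save(cv2.resize(im,(800,600)),'w4'); np.savez('w4.npz',im=im,d=d,T=T)
go([.56,0,.1],pose(90,0)); print(env.get_state()['joint_pos'].round(3))
E
python3 m4.py
```

```text
wrist 0.001 948 [595.8  21.3] [169.7  76.4] 3.6 [0.0027 0.0062 0.0114]
wrist 0.016 4005 [572.6   0.6] [96.6 43.8] 0.5 [0.0216 0.0229 0.0241]
top 0.001 86 [588.3 -33.6] [252.8  96.5] 40.2 [0.0015 0.0057 0.0116]
now [ 0.5652 -0.0022  0.1766] dp total [0.0256 0.0016 0.0723] /8 [0.0032 0.0002 0.009 ] norm 0.077
rotvec deg total [ 0.61 15.65  0.58]
[-0.177  0.115 -0.404  0.785  0.059 -0.179]
```

View pics/w4.png

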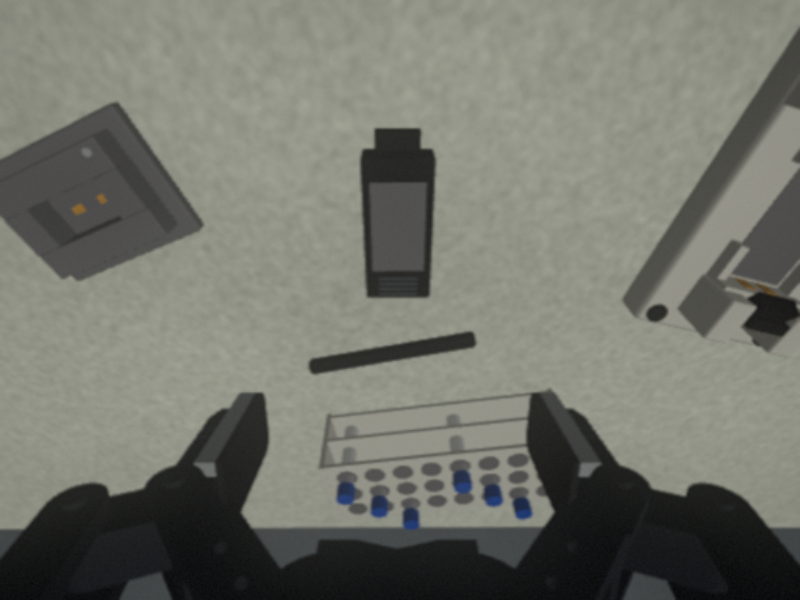

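The wrist view shows the pack flat and released, panel up, tongue toward the robot at (398,138), body centred near (398,225). The marker at (392,352) is untouched. Next I'll level the tool and regrasp.

Emit:
{"method": "play_rows", "body": {
  "steps": [
    {"claw": 0, "dp": [0, 0, 0], "angular": [0.07, 1.95, 0.14]},
    {"claw": 0, "dp": [0, 0, 0], "angular": [0.07, 1.95, 0.14]},
    {"claw": 0, "dp": [0, 0, 0], "angular": [0.07, 1.95, 0.14]},
    {"claw": 0, "dp": [0, 0, 0], "angular": [0.07, 1.95, 0.14]},
    {"claw": 0, "dp": [0, 0, 0], "angular": [0.07, 1.95, 0.14]},
    {"claw": 0, "dp": [0, 0, 0], "angular": [0.07, 1.95, 0.14]},
    {"claw": 0, "dp": [0, 0, 0], "angular": [0.07, 1.95, 0.14]},
    {"claw": 0, "dp": [0, 0, 0], "angular": [0.07, 1.95, 0.14]}
  ]
}}

```text
clock: 13.22
tcp_pos: [0.5616, -0.0016, 0.1748]
orientation: [0.0, 0.005, 1.0, 0.001]
wrist_force: [-0.1, -0.1, 0.2]
finger_gap: 0.0853
```

```bash
python3 -c "
from h import *
go([.5746,0.0006,.014],pose(90.5,0));im,d,c,T=shot('wrist');P=cloud(d,c,T)
m=(abs(P[...,0]-.57)<.11)&(abs(P[...,1])<.08)&(im.max(-1)<110)&(P[...,2]>.016)&(P[...,2]<.028)
r=cv2.minAreaRect(P[m][:,:2].astype(np.float32)*1000); print(m.sum(),r)"
```

```text
now [ 0.5616 -0.0016  0.1748] dp total [-0.0129  0.0019  0.1608] /8 [-0.0016  0.0002  0.0201] norm 0.161
rotvec deg total [ 0.15  0.01 -1.04]
3659 ((572.651611328125, 0.16891098022460938), (96.15963745117188, 42.88746643066406), 0.7587437033653259)
```

Emit:
{"method": "play_rows", "body": {
  "steps": [
    {"claw": 0, "dp": [-0.0016, 0.0002, 0.0201], "angular": [0, 0, -0.13]},
    {"claw": 0, "dp": [-0.0016, 0.0002, 0.0201], "angular": [0, 0, -0.13]},
    {"claw": 0, "dp": [-0.0016, 0.0002, 0.0201], "angular": [0, 0, -0.13]},
    {"claw": 0, "dp": [-0.0016, 0.0002, 0.0201], "angular": [0, 0, -0.13]},
    {"claw": 0, "dp": [-0.0016, 0.0002, 0.0201], "angular": [0, 0, -0.13]},
    {"claw": 0, "dp": [-0.0016, 0.0002, 0.0201], "angular": [0, 0, -0.13]},
    {"claw": 0, "dp": [-0.0016, 0.0002, 0.0201], "angular": [0, 0, -0.13]},
    {"claw": 0, "dp": [-0.0016, 0.0002, 0.0201], "angular": [0, 0, -0.13]}
  ]
}}

```text
clock: 13.93
tcp_pos: [0.5743, 0.0004, 0.0135]
orientation: [0.001, -0.004, 1.0, 0.001]
wrist_force: [-0.2, 0.1, 0.0]
finger_gap: 0.0854
```

Emit:
{"method": "play_rows", "body": {
  "steps": [
    {"claw": 0, "dp": [0, 0, 0], "angular": [0, 0, 0]},
    {"claw": 255, "dp": [0, 0, 0], "angular": [0, 0, 0]},
    {"claw": 255, "dp": [0, 0, 0], "angular": [0, 0, 0]},
    {"claw": 255, "dp": [0, 0, 0], "angular": [0, 0, 0]},
    {"claw": 255, "dp": [0, 0, 0], "angular": [0, 0, 0]},
    {"claw": 255, "dp": [0, 0, 0], "angular": [0, 0, 0]},
    {"claw": 255, "dp": [0, 0, 0], "angular": [0, 0, 0]},
    {"claw": 255, "dp": [0, 0, 0], "angular": [0, 0, 0]}
  ],
  "force": 50
}}

```text
clock: 14.6
tcp_pos: [0.5763, 0.0, 0.0167]
orientation: [0.002, -0.004, 1.0, 0.001]
wrist_force: [-2.0, -0.2, 6.7]
finger_gap: 0.0424
```

```bash
python3 -c "
from h import *
W=tcp();print(W.round(4),env.get_state()['finger_gap'],env.get_state()['wrist_force'])"
```

```text
[[-1.     -0.0089  0.0036  0.5763]
 [-0.0089  1.      0.0018  0.    ]
 [-0.0036  0.0017 -1.      0.0167]
 [ 0.      0.      0.      1.    ]] 0.04237164045257102 [-2.04162324 -0.18110408  6.68411339]
```

Emit:
{"method": "play_rows", "body": {
  "steps": [
    {"claw": 255, "dp": [0, 0, -0.01], "angular": [0, 0, 0]},
    {"claw": 255, "dp": [0, 0, -0.018], "angular": [0, 0, 0]},
    {"claw": 255, "dp": [0, 0, -0.018], "angular": [0, 0, 0]},
    {"claw": 255, "dp": [0, 0, -0.018], "angular": [0, 0, 0]},
    {"claw": 255, "dp": [0, 0, -0.018], "angular": [0, 0, 0]},
    {"claw": 255, "dp": [0, 0, -0.018], "angular": [0, 0, 0]},
    {"claw": 255, "dp": [0, 0, -0.018], "angular": [0, 0, 0]},
    {"claw": 255, "dp": [0, 0, -0.018], "angular": [0, 0, 0]}
  ]
}}

```text
clock: 15.27
tcp_pos: [0.5746, 0.0, 0.1523]
orientation: [0.0, -0.004, 1.0, 0.001]
wrist_force: [0.6, -0.6, -1.8]
finger_gap: 0.0429
```

Emit:
{"method": "play_rows", "body": {
  "steps": [
    {"claw": 255, "dp": [0, 0, 0], "angular": [0, 0, 3.7]},
    {"claw": 255, "dp": [0, 0, 0], "angular": [0, 0, 3.7]},
    {"claw": 255, "dp": [0, 0, 0], "angular": [0, 0, 3.7]},
    {"claw": 255, "dp": [0, 0, 0], "angular": [0, 0, 3.7]},
    {"claw": 255, "dp": [0, 0, 0], "angular": [0, -4.5, 0]},
    {"claw": 255, "dp": [0, 0, 0], "angular": [0, -4.5, 0]},
    {"claw": 255, "dp": [0, 0, 0], "angular": [0, -4.5, 0]},
    {"claw": 255, "dp": [0, 0, 0], "angular": [0, -4.5, 0]}
  ]
}}

```text
clock: 15.93
tcp_pos: [0.5747, -0.0, 0.1515]
orientation: [0.157, 0.123, 0.98, -0.018]
wrist_force: [0.6, -0.1, -1.9]
finger_gap: 0.0426
```

```bash
cat > m5.py <<'E'
from h import *
W=tcp(); im,d,c,T=shot('wrist'); P=cloud(d,c,T); np.savez('w5.npz',im=im,d=d,T=T,W=W); save(cv2.resize(im,(800,600)),'w5')
Q=(P-W[:3,3])@W[:3,:3]   # tool coords
m=(abs(Q[...,1])<.03)&(Q[...,0]>.012)&(Q[...,0]<.085)&(abs(Q[...,2])<.03)&(P[...,2]>.08)
q=Q[m]; print(m.sum(),'x',np.percentile(q[:,0],[1,50,99]).round(4),'y',np.percentile(q[:,1],[1,50,99]).round(4),'z',np.percentile(q[:,2],[1,50,99]).round(4))
for a,b in((.015,.025),(.025,.035),(.035,.042),(.046,.055),(.055,.065)):
    k=q[(q[:,0]>a)&(q[:,0]<b)]
    if len(k)>5: print(a,len(k),np.percentile(k[:,1],[2,98]).round(4),'z med',np.percentile(k[:,2],[10,50,90]).round(4))
print(W.round(4)); print(env.get_state()['joint_pos'].round(3))
E
python3 m5.py
```

```text
9107 x [0.0126 0.0386 0.0628] y [-0.0205  0.0006  0.0219] z [-0.0077 -0.006   0.012 ]
0.015 1654 [-0.0201  0.0216] z med [-0.0071 -0.0064 -0.0056]
0.025 1762 [-0.0201  0.0215] z med [-0.0072 -0.0064 -0.0055]
0.035 1323 [-0.0201  0.0215] z med [-0.007  -0.0062 -0.0054]
0.046 2177 [-0.02    0.0211] z med [-0.0065 -0.0045  0.011 ]
0.055 937 [-0.0126  0.0136] z med [0.0101 0.011  0.0118]
[[-0.9204  0.2469  0.3032  0.5747]
 [ 0.2354  0.969  -0.0747 -0.    ]
 [-0.3122  0.0026 -0.95    0.1515]
 [ 0.      0.      0.      1.    ]]
[-0.119  0.125 -0.482  0.652 -0.038  0.124]
```

View pics/w5.png

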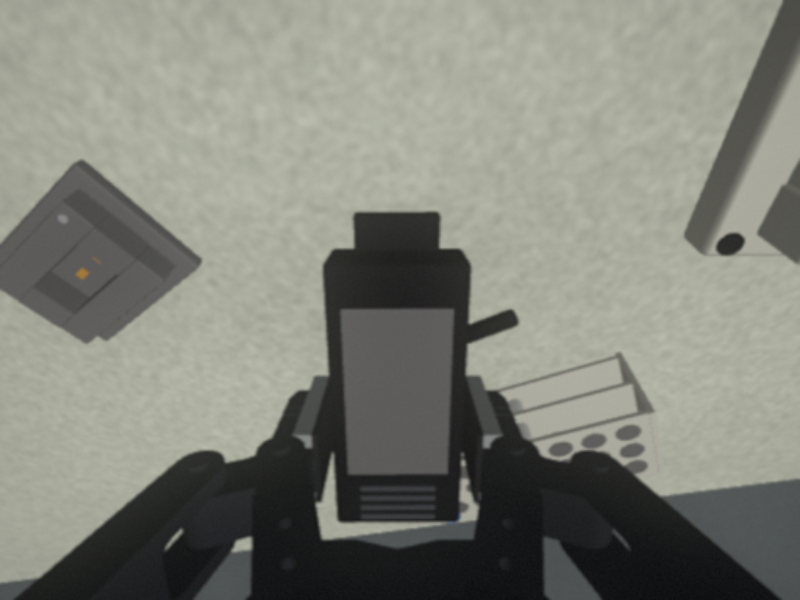

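The wrist view shows the pack straight in the jaws with its tongue at (397,230). In tool coordinates the tongue tip is at (63.5, 0.3, 13.1) mm. Next I'll work out the hook pose.

```bash
cat > m6.py <<'E'
from h import *
O=np.array([.5544,.2465,0]); Rr=R.from_euler('z',-14.35,degrees=True).as_matrix(); tip=np.array([.0635,.0003,.0131])
def rel():
    W=tcp(); t=Rr.T@(W[:3,3]+W[:3,:3]@tip-O); m=Rr.T@(W[:3,3]+W[:3,:3]@(tip-[.060,0,.0085])-O); print('tip in reader',t.round(4),'mid',m.round(4)); return W
if __name__=='__main__':
    W=rel(); Rt=pose(75.65,-18.5)
    hook=O+Rr@[-.0555,0,.030]-Rt@tip; back=hook-.025*Rt[:,0]
    go(np.r_[back[:2],W[2,3]],Rt); print('back',back.round(4),'hook',hook.round(4),'down in tool',(Rt.T@(back-np.r_[back[:2],W[2,3]])).round(4))
E
python3 m6.py
```

```text
tip in reader [ 0.0193 -0.2336  0.1162] mid [ 0.0737 -0.2336  0.1429]
now [0.5697 0.0012 0.1483] dp total [ 0.0485  0.2337 -0.0153] /8 [ 0.0061  0.0292 -0.0019] norm 0.239
rotvec deg total [ 0.14 -0.47  0.07]
back [0.5778 0.2402 0.0705] hook [0.5549 0.2461 0.0626] down in tool [0.0247 0.     0.0738]
```

Emit:
{"method": "play_rows", "body": {
  "steps": [
    {"claw": 255, "dp": [0.0061, 0.0292, -0.0019], "angular": [0, 0, 0]},
    {"claw": 255, "dp": [0.0061, 0.0292, -0.0019], "angular": [0, 0, 0]},
    {"claw": 255, "dp": [0.0061, 0.0292, -0.0019], "angular": [0, 0, 0]},
    {"claw": 255, "dp": [0.0061, 0.0292, -0.0019], "angular": [0, 0, 0]},
    {"claw": 255, "dp": [0.0061, 0.0292, -0.0019], "angular": [0, 0, 0]},
    {"claw": 255, "dp": [0.0061, 0.0292, -0.0019], "angular": [0, 0, 0]},
    {"claw": 255, "dp": [0.0061, 0.0292, -0.0019], "angular": [0, 0, 0]},
    {"claw": 255, "dp": [0.0061, 0.0292, -0.0019], "angular": [0, 0, 0]}
  ]
}}

```text
clock: 16.65
tcp_pos: [0.5828, 0.2405, 0.1512]
orientation: [0.154, 0.123, 0.98, -0.018]
wrist_force: [-0.0, -0.9, -2.7]
finger_gap: 0.0429
```

Emit:
{"method": "play_rows", "body": {
  "steps": [
    {"claw": 255, "dp": [0, 0, 0], "angular": [0, -0.5, 0]},
    {"claw": 255, "dp": [0.0049, 0, 0.0148], "angular": [0, 0, 0]},
    {"claw": 255, "dp": [0.0049, 0, 0.0148], "angular": [0, 0, 0]},
    {"claw": 255, "dp": [0.0049, 0, 0.0148], "angular": [0, 0, 0]},
    {"claw": 255, "dp": [0, 0, 0], "angular": [0, 0, 0]},
    {"claw": 255, "dp": [0, 0, 0], "angular": [0, 0, 0]},
    {"claw": 255, "dp": [0, 0, 0], "angular": [0, 0, 0]},
    {"claw": 255, "dp": [0, 0, 0], "angular": [0, 0, 0]}
  ]
}}

```text
clock: 17.32
tcp_pos: [0.5843, 0.2391, 0.1055]
orientation: [0.16, 0.123, 0.979, -0.018]
wrist_force: [0.1, 0.0, -2.3]
finger_gap: 0.0424
```

```bash
cat > m7.py <<'E'
from m6 import *
W=rel(); Rt=pose(75.65,-18.5); hook=O+Rr@[-.0555,0,.030]-Rt@tip; go(hook-.025*Rt[:,0],Rt)
im,d,c,T=shot('wrist'); save(cv2.resize(im,(800,600)),'w7'); np.savez('w7.npz',im=im,d=d,T=T,W=W)
P=cloud(d,c,T); Q=(P-O)@Rr
for n,lo,hi in(('block',.037,.046),('case',.022,.032)):
    m=(Q[...,2]>lo)&(Q[...,2]<hi)&(Q[...,0]<-.03)&(Q[...,0]>-.11)&(abs(Q[...,1])<.065)
    q=Q[m]; 
    if len(q)>20: print(n,len(q),'x',np.percentile(q[:,0],[1,99]).round(4),'y',np.percentile(q[:,1],[1,99]).round(4),'z',np.median(q[:,2]).round(4))
print(env.get_state()['wrist_force'])
E
python3 m7.py
```

```text
tip in reader [-0.0252  0.0006  0.0729] mid [0.0289 0.0006 0.1001]
now [0.5843 0.2391 0.1055] dp total [ 0.0173 -0.0007  0.0311] /8 [ 0.0022 -0.0001  0.0039] norm 0.036
rotvec deg total [ 0.21  0.07 -0.02]
block 15617 x [-0.0798 -0.0414] y [-0.0544  0.0548] z 0.0418
case 4056 x [-0.0449 -0.0302] y [-0.0541  0.0545] z 0.027
[-0.80863314 -0.15828659 -0.78836294]
```

View pics/w7.png

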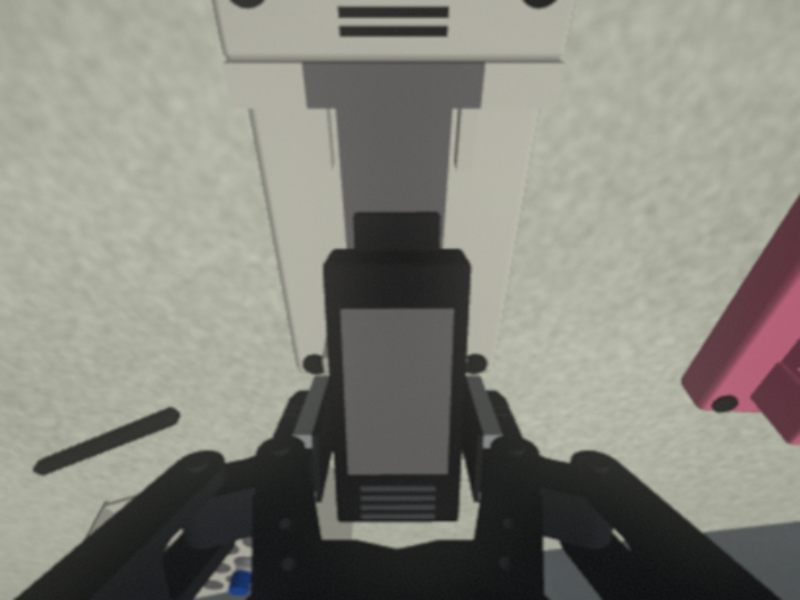

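The wrist view shows the lip's front corners at about (307,107) and (481,107), with the tongue at columns 355–439, rows 212–250.

```bash
python3 -c "
from m6 import *
w=np.load('w7.npz'); c=env.calibration('wrist')
u=lambda x,y,z:(plane(c,w['T'],[[(x+.5)*.64-.5,(y+.5)*.64-.5]],z)[0]-O)@Rr
print('lip front',u(306,107,.041).round(4),u(483,107,.041).round(4),'block edge',u(227,60,.041).round(4),u(563,60,.041).round(4))
g=cv2.cvtColor(w['im'],cv2.COLOR_RGB2GRAY); print(g[60:76,202].tolist(),g[55,185:205].tolist(),g[55,300:320].tolist())
print('tip px at z.0755',u(355,212,.0755).round(4),u(439,212,.0755).round(4))"
```

```text
lip front [-0.0491 -0.0301  0.041 ] [-0.0491  0.0312  0.041 ] block edge [-0.0635 -0.0541  0.041 ] [-0.0636  0.0556  0.041 ]
[99, 98, 100, 100, 99, 99, 100, 100, 105, 135, 169, 175, 175, 175, 175, 174] [174, 173, 175, 175, 174, 175, 174, 174, 171, 151, 120, 101, 101, 99, 99, 99, 100, 98, 98, 99] [97, 97, 97, 97, 96, 97, 97, 99, 114, 147, 172, 175, 175, 174, 176, 175, 174, 175, 176, 175]
tip px at z.0755 [-0.0263 -0.012   0.0755] [-0.0263  0.0146  0.0755]
```

Emit:
{"method": "play_rows", "body": {
  "steps": [
    {"claw": 255, "dp": [0.0035, -0.0002, 0.0062], "angular": [0, 0, 0]},
    {"claw": 255, "dp": [0.0035, -0.0002, 0.0062], "angular": [0, 0, 0]},
    {"claw": 255, "dp": [0.0035, -0.0002, 0.0062], "angular": [0, 0, 0]},
    {"claw": 255, "dp": [0.0035, -0.0001, 0.0062], "angular": [0, 0, 0]},
    {"claw": 255, "dp": [0.0035, 0, 0.0062], "angular": [0, 0, 0]},
    {"claw": 255, "dp": [0, 0, 0], "angular": [0, 0, 0]},
    {"claw": 255, "dp": [0, 0, 0], "angular": [0, 0, 0]},
    {"claw": 255, "dp": [0, 0, 0], "angular": [0, 0, 0]}
  ]
}}

```text
clock: 18.03
tcp_pos: [0.5762, 0.2399, 0.0686]
orientation: [0.159, 0.123, 0.979, -0.019]
wrist_force: [-0.5, -0.4, -0.4]
finger_gap: 0.043
```

```bash
python3 -c "
from m6 import *
rel(); Rt=pose(75.65,-18.5); go(O+Rr@[-.055,0,.030]-Rt@tip,Rt); print(env.get_state()['wrist_force'])"
```

```text
tip in reader [-0.0334 -0.0007  0.0361] mid [ 0.0209 -0.0007  0.0632]
now [0.5762 0.2399 0.0686] dp total [ 0.0225  0.0007 -0.0011] /8 [ 0.0028  0.0001 -0.0001] norm 0.023
rotvec deg total [ 0.12 -0.04  0.02]
[-0.4753288  -0.44742408 -0.39057772]
```

Emit:
{"method": "play_rows", "body": {
  "steps": [
    {"claw": 255, "dp": [0.0045, 0, -0.0002], "angular": [0, 0, 0]},
    {"claw": 255, "dp": [0.0045, 0, -0.0002], "angular": [0, 0, 0]},
    {"claw": 255, "dp": [0.0045, 0, -0.0002], "angular": [0, 0, 0]},
    {"claw": 255, "dp": [0.0045, 0, -0.0002], "angular": [0, 0, 0]},
    {"claw": 255, "dp": [0.0045, 0, 0], "angular": [0, 0, 0]},
    {"claw": 255, "dp": [0, 0, 0], "angular": [0, 0, 0]},
    {"claw": 255, "dp": [0, 0, 0], "angular": [0, 0, 0]},
    {"claw": 255, "dp": [0, 0, 0], "angular": [0, 0, 0]}
  ]
}}

```text
clock: 18.7
tcp_pos: [0.5558, 0.2455, 0.0628]
orientation: [0.16, 0.123, 0.979, -0.019]
wrist_force: [0.1, -0.2, -1.6]
finger_gap: 0.0429
```

```bash
python3 -c "
from m6 import *
rel(); print(env.get_state()['wrist_force'])
im,d,c,T=shot('wrist'); save(np.hstack([cv2.resize(im[60:200,120:400],(800,400))]),'w8')"
```

```text
tip in reader [-0.0545 -0.0003  0.0302] mid [-0.0003 -0.0003  0.0573]
[ 0.09803647 -0.21005898 -1.56985285]
```

View pics/w8.png

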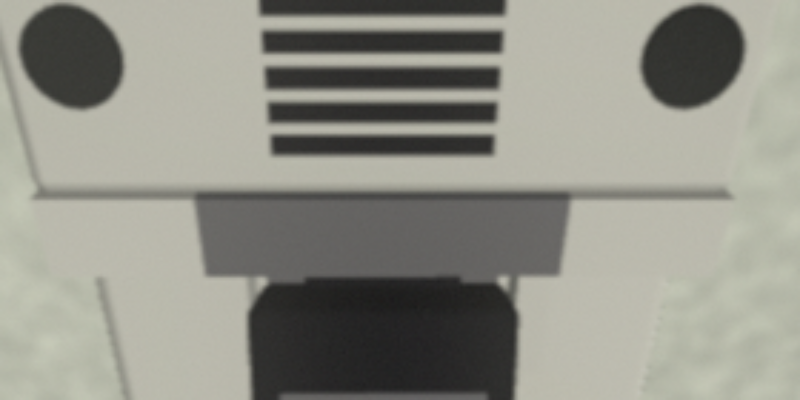

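The crop shows the tongue fully under the lip, body 249–518 centred on the lip 205–560. Next I'll lower to about 14.5° while pivoting at the tongue.

Emit:
{"method": "play_rows", "body": {
  "steps": [
    {"claw": 255, "dp": [0.0002, 0, 0.0012], "angular": [0, 0.95, 0]},
    {"claw": 255, "dp": [0.0002, 0, 0.0012], "angular": [0, 0.95, 0]},
    {"claw": 255, "dp": [0.0002, 0, 0.0012], "angular": [0, 0.95, 0]},
    {"claw": 255, "dp": [0.0002, 0, 0.0012], "angular": [0, 0.95, 0]},
    {"claw": 255, "dp": [0, 0, 0], "angular": [0, 0, 0]},
    {"claw": 255, "dp": [0, 0, 0], "angular": [0, 0, 0]},
    {"claw": 255, "dp": [0, 0, 0], "angular": [0, 0, 0]},
    {"claw": 255, "dp": [0, 0, 0], "angular": [0, 0, 0]}
  ]
}}

```text
clock: 19.42
tcp_pos: [0.557, 0.2456, 0.0591]
orientation: [0.127, 0.124, 0.984, -0.014]
wrist_force: [-5.7, 0.8, 7.0]
finger_gap: 0.0425
```

```bash
python3 -c "
from m6 import *
rel(); print(env.get_state()['wrist_force'])"
```

```text
tip in reader [-0.0554  0.0001  0.0303] mid [0.0005 0.     0.0537]
[-5.67569458  0.81993125  7.01736835]
```

Emit:
{"method": "play_rows", "body": {
  "steps": [
    {"claw": 0, "dp": [0, 0, 0], "angular": [0, 0, 0]},
    {"claw": 0, "dp": [0, 0, 0], "angular": [0, 0, 0]},
    {"claw": 0, "dp": [0, 0, 0], "angular": [0, 0, 0]},
    {"claw": 0, "dp": [0, 0, 0], "angular": [0, 0, 0]},
    {"claw": 0, "dp": [0, 0, -0.01], "angular": [0, 0, 0]},
    {"claw": 0, "dp": [0, 0, -0.02], "angular": [0, 0, 0]},
    {"claw": 0, "dp": [0, 0, -0.02], "angular": [0, 0, 0]},
    {"claw": 0, "dp": [0, 0, -0.02], "angular": [0, 0, 0]}
  ]
}}

```text
clock: 20.08
tcp_pos: [0.5385, 0.2494, 0.1266]
orientation: [0.127, 0.124, 0.984, -0.015]
wrist_force: [0.7, -0.5, 0.1]
finger_gap: 0.0852
```

Emit:
{"method": "play_rows", "body": {
  "steps": [
    {"claw": 255, "dp": [0, 0, -0.02], "angular": [0, 3.6, 0]},
    {"claw": 255, "dp": [0, 0, -0.02], "angular": [0, 3.6, 0]},
    {"claw": 255, "dp": [0, 0, 0], "angular": [0, 3.6, 0]},
    {"claw": 255, "dp": [0, 0, 0], "angular": [0, 3.6, 0]},
    {"claw": 255, "dp": [0, 0, 0], "angular": [0, 0, 0]},
    {"claw": 255, "dp": [0, 0, 0], "angular": [0, 0, 0]},
    {"claw": 255, "dp": [0, 0, 0], "angular": [0, 0, 0]},
    {"claw": 255, "dp": [0, 0, 0], "angular": [0, 0, 0]}
  ]
}}

```text
clock: 20.75
tcp_pos: [0.5294, 0.2517, 0.1642]
orientation: [0.003, 0.124, 0.992, 0.001]
wrist_force: [-0.1, 0.2, -0.8]
finger_gap: 0.0001
```

```bash
cat > m8.py <<'E'
import sys
from m6 import *
W=tcp(); print(W.round(4).tolist(), env.get_state()['finger_gap'])
im,d,c,T=shot('wrist'); P=cloud(d,c,T); Q=(P-O)@Rr
save(cv2.resize(im,(800,600)),sys.argv[1]); np.savez('w9.npz',im=im,Q=Q)
for x in range(-45,50,10):
    m=(abs(Q[...,0]-x/1000)<.002)&(abs(Q[...,1])<.018)
    print(x,m.sum(),np.percentile(Q[m][:,2],[10,50,90]).round(4) if m.sum()>5 else '')
m=(abs(Q[...,0])<.04)&(Q[...,2]>.035)&(abs(Q[...,1])<.03)&(im.max(-1)<120)
if m.sum()>10: print('y',np.percentile(Q[m][:,1],[1,99]).round(4))
Rt=pose(75.65,0); go(O+Rr@[.030,0,.080],Rt)
E
python3 m8.py w9
```

```text
[[-0.9692, 0.2463, 0.0055, 0.5294], [0.2463, 0.9692, 0.0006, 0.2517], [-0.0052, 0.002, -1.0, 0.1642], [0.0, 0.0, 0.0, 1.0]] 6.146080711330043e-05
-45 2056 [0.2236 0.2406 0.2481]
-35 2752 [0.1646 0.201  0.24  ]
-25 344 [0.0575 0.0591 0.2052]
-15 271 [0.06   0.0612 0.2052]
-5 186 [0.0625 0.0634 0.0645]
5 195 [0.0649 0.0659 0.067 ]
15 69 [0.0671 0.0685 0.0696]
25 0 
35 0 
45 0 
y [-0.0294  0.0294]
now [0.5293 0.2518 0.1643] dp total [-0.0552  0.0008  0.0846] /8 [-0.0069  0.0001  0.0106] norm 0.101
rotvec deg total [0.12 0.29 0.1 ]
```

View pics/w9.png

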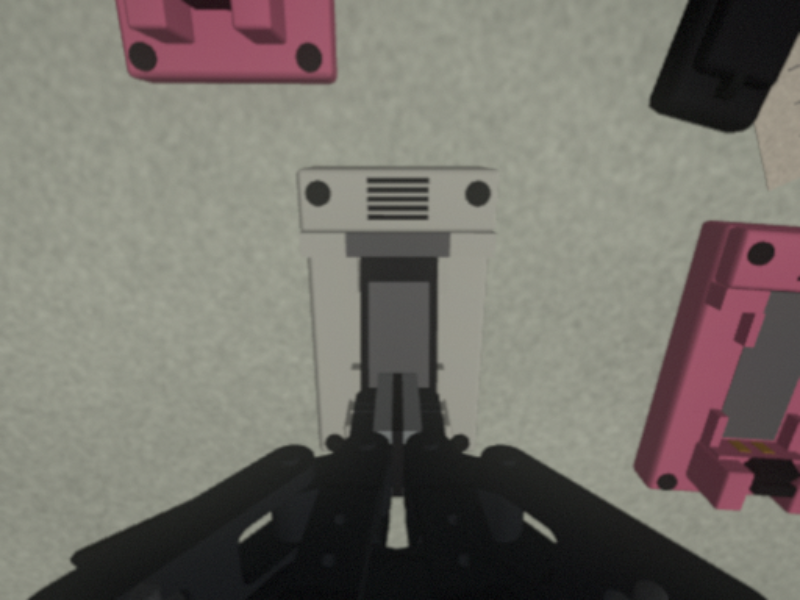

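The wrist view shows the pack hooked against the lip, its raised end at a slope of about 0.235, so it is resting on the catch as expected. Next I'll press with shut fingers near x = +28 mm.

Emit:
{"method": "play_rows", "body": {
  "steps": [
    {"claw": 255, "dp": [-0.0106, 0.0001, 0.0129], "angular": [0, 0, 0]},
    {"claw": 255, "dp": [-0.0106, 0.0001, 0.0129], "angular": [0, 0, 0]},
    {"claw": 255, "dp": [-0.0106, 0.0001, 0.0129], "angular": [0, 0, 0]},
    {"claw": 255, "dp": [-0.0106, 0.0001, 0.0129], "angular": [0, 0, 0]},
    {"claw": 255, "dp": [-0.0106, 0.0001, 0.0129], "angular": [0, 0, 0]},
    {"claw": 255, "dp": [0, 0, 0], "angular": [0, 0, 0]},
    {"claw": 255, "dp": [0, 0, 0], "angular": [0, 0, 0]},
    {"claw": 255, "dp": [0, 0, 0], "angular": [0, 0, 0]}
  ]
}}

```text
clock: 21.47
tcp_pos: [0.582, 0.2389, 0.0999]
orientation: [0.002, 0.125, 0.992, 0.001]
wrist_force: [0.1, 0.6, 0.5]
finger_gap: 0.0002
```

Emit:
{"method": "play_rows", "body": {
  "steps": [
    {"claw": 255, "dp": [0, 0, 0.003], "angular": [0, 0, 0]},
    {"claw": 255, "dp": [0, 0, 0.003], "angular": [0, 0, 0]},
    {"claw": 255, "dp": [0, 0, 0.003], "angular": [0, 0, 0]},
    {"claw": 255, "dp": [0, 0, 0.003], "angular": [0, 0, 0]},
    {"claw": 255, "dp": [0, 0, 0.003], "angular": [0, 0, 0]},
    {"claw": 255, "dp": [0, 0, 0.003], "angular": [0, 0, 0]},
    {"claw": 255, "dp": [0, 0, 0.003], "angular": [0, 0, 0]},
    {"claw": 255, "dp": [0, 0, 0.003], "angular": [0, 0, 0]}
  ]
}}

```text
clock: 22.13
tcp_pos: [0.5831, 0.2393, 0.0771]
orientation: [0.004, 0.124, 0.992, 0.001]
wrist_force: [0.7, 0.1, 0.5]
finger_gap: -0.0004
```

Emit:
{"method": "play_rows", "body": {
  "steps": [
    {"claw": 255, "dp": [0, 0, 0.002], "angular": [0, 0, 0]},
    {"claw": 255, "dp": [0, 0, 0.002], "angular": [0, 0, 0]},
    {"claw": 255, "dp": [0, 0, 0.002], "angular": [0, 0, 0]},
    {"claw": 255, "dp": [0, 0, 0.002], "angular": [0, 0, 0]},
    {"claw": 255, "dp": [0, 0, 0.002], "angular": [0, 0, 0]},
    {"claw": 255, "dp": [0, 0, 0.002], "angular": [0, 0, 0]},
    {"claw": 255, "dp": [0, 0, 0], "angular": [0, 0, 0]},
    {"claw": 255, "dp": [0, 0, 0], "angular": [0, 0, 0]}
  ]
}}

```text
clock: 22.8
tcp_pos: [0.582, 0.2391, 0.0639]
orientation: [0.002, 0.124, 0.992, 0.001]
wrist_force: [0.7, -0.1, 1.4]
finger_gap: -0.0
```

```bash
cat > m9.py <<'E'
from m6 import *
im,d,c,T=shot('wrist'); P=cloud(d,c,T); Q=(P-O)@Rr
for x in range(-46,50,6):
    m=(abs(Q[...,0]-x/1000)<.002)&(abs(Q[...,1])<.018)&(Q[...,2]<.09)
    if m.sum()>20: print(x,m.sum(),np.percentile(Q[m][:,2],[20,50,80]).round(4))
print(env.get_state()['wrist_force'])
E
python3 m9.py
```

```text
-46 627 [0.0508 0.0514 0.052 ]
-40 583 [0.0512 0.0518 0.0523]
-34 596 [0.052  0.0526 0.0531]
-28 572 [0.0524 0.053  0.0535]
-22 543 [0.0528 0.0533 0.0539]
-16 541 [0.0533 0.0537 0.0543]
-10 519 [0.0536 0.0541 0.0546]
-4 494 [0.0539 0.0545 0.055 ]
2 486 [0.0544 0.0549 0.0553]
8 474 [0.0547 0.0552 0.0558]
14 445 [0.0551 0.0556 0.0561]
20 1139 [0.0561 0.0719 0.0824]
26 161 [0.0555 0.0559 0.0563]
32 61 [0.0558 0.0563 0.0567]
38 37 [0.0563 0.0568 0.0571]
[1.91386852 0.08139209 1.19812601]
```

Emit:
{"method": "play_rows", "body": {
  "steps": [
    {"claw": 255, "dp": [0, 0, 0.002], "angular": [0, 0, 0]},
    {"claw": 255, "dp": [0, 0, 0.002], "angular": [0, 0, 0]},
    {"claw": 255, "dp": [0, 0, 0.002], "angular": [0, 0, 0]},
    {"claw": 255, "dp": [0, 0, 0.001], "angular": [0, 0, 0]},
    {"claw": 255, "dp": [0, 0, 0.001], "angular": [0, 0, 0]},
    {"claw": 255, "dp": [0, 0, 0.001], "angular": [0, 0, 0]},
    {"claw": 255, "dp": [0, 0, 0], "angular": [0, 0, 0]},
    {"claw": 255, "dp": [0, 0, 0], "angular": [0, 0, 0]}
  ]
}}

```text
clock: 23.52
tcp_pos: [0.5815, 0.2391, 0.0561]
orientation: [0.002, 0.124, 0.992, 0.001]
wrist_force: [-3.8, -1.1, 9.2]
finger_gap: 0.0002
```

```bash
python3 m9.py
```

```text
-46 628 [0.0482 0.0488 0.0494]
-40 603 [0.0483 0.0488 0.0493]
-34 647 [0.0485 0.049  0.0496]
-28 586 [0.0486 0.0492 0.0498]
-22 572 [0.0487 0.0493 0.0498]
-16 530 [0.0486 0.0492 0.0497]
-10 535 [0.0487 0.0492 0.0497]
-4 496 [0.0487 0.0492 0.0497]
2 481 [0.0488 0.0492 0.0496]
8 463 [0.0487 0.0492 0.0497]
14 478 [0.0488 0.0492 0.0498]
20 1188 [0.0495 0.0669 0.0777]
26 194 [0.0485 0.0492 0.086 ]
32 121 [0.0485 0.0854 0.0864]
38 72 [0.0487 0.0857 0.0864]
[-3.46493575 -0.80384583  8.74315331]
```

Emit:
{"method": "play_rows", "body": {
  "steps": [
    {"claw": 255, "dp": [0, 0, 0.001], "angular": [0, 0, 0]},
    {"claw": 255, "dp": [0, 0, 0.001], "angular": [0, 0, 0]},
    {"claw": 255, "dp": [0, 0, 0], "angular": [0, 0, 0]},
    {"claw": 255, "dp": [0, 0, 0], "angular": [0, 0, 0]},
    {"claw": 255, "dp": [0, 0, -0.004], "angular": [0, 0, 0]},
    {"claw": 255, "dp": [0, 0, -0.02], "angular": [0, 0, 0]},
    {"claw": 255, "dp": [0, 0, -0.03], "angular": [0, 0, 0]},
    {"claw": 255, "dp": [0, 0, -0.03], "angular": [0, 0, 0]}
  ]
}}

```text
clock: 24.23
tcp_pos: [0.5801, 0.2387, 0.1363]
orientation: [0.0, 0.124, 0.992, 0.0]
wrist_force: [1.3, 0.1, 0.4]
finger_gap: 0.0002
```

Emit:
{"method": "play_rows", "body": {
  "steps": [
    {"claw": 255, "dp": [0.035, 0, -0.01], "angular": [0, 0, 0]},
    {"claw": 255, "dp": [0.035, 0, -0.01], "angular": [0, 0, 0]},
    {"claw": 255, "dp": [0.035, 0, -0.01], "angular": [0, 0, 0]},
    {"claw": 255, "dp": [0, 0, 0], "angular": [0, -4, 0]},
    {"claw": 255, "dp": [0, 0, 0], "angular": [0, -4, 0]},
    {"claw": 255, "dp": [0, 0, 0], "angular": [0, -4, 0]},
    {"claw": 255, "dp": [0, 0, 0], "angular": [0, 0, 0]},
    {"claw": 255, "dp": [0, 0, 0], "angular": [0, 0, 0]}
  ]
}}

```text
clock: 24.9
tcp_pos: [0.4784, 0.2651, 0.1663]
orientation: [0.105, 0.123, 0.987, -0.012]
wrist_force: [-0.4, -0.6, -0.0]
finger_gap: 0.0007
```

```bash
cat > m10.py <<'E'
from m6 import *
print(tcp()[:3,3].round(3))
im,d,c,T=shot('wrist'); P=cloud(d,c,T); Q=(P-O)@Rr; np.savez('w10.npz',im=im,Q=Q)
m=(abs(Q[...,0])<.044)&(abs(Q[...,1])<.02)&(Q[...,2]<.09); q=Q[m]
if len(q)>50:
    A=np.c_[q[:,:2],np.ones(len(q))]; k=np.linalg.lstsq(A,q[:,2],rcond=None)[0]; print('pack top plane slopes',k.round(4),len(q))
n=(Q[...,0]>.043)&(Q[...,0]<.053)&(abs(Q[...,1])<.012); print('nose z',np.percentile(Q[n][:,2],[5,50,95]).round(4) if n.sum() else 'unseen')
v,u=np.where((abs(Q[...,0])<.09)&(abs(Q[...,1])<.06)&(Q[...,2]<.09)); a,b=max(v.min()-5,0),v.max()+5; e,f=max(u.min()-5,0),u.max()+5
cr=im[a:b,e:f]; print('crop',a,b,e,f); s=min(800/cr.shape[1],600/cr.shape[0]); save(cv2.resize(cr,None,fx=s,fy=s,interpolation=cv2.INTER_CUBIC),'w10')
E
python3 m10.py
```

```text
[0.478 0.265 0.166]
pack top plane slopes [0.0055 0.0015 0.0491] 1741
nose z unseen
crop 129 287 186 321
```

Emit:
{"method": "play_rows", "body": {
  "steps": [
    {"claw": 0, "dp": [0, 0, 0], "angular": [0, 4, 0]},
    {"claw": 0, "dp": [0, 0, 0], "angular": [0, 4, 0]},
    {"claw": 0, "dp": [0, 0, 0], "angular": [0, 4, 0]},
    {"claw": 0, "dp": [-0.0153, 0, -0.0306], "angular": [0, 0, 0]},
    {"claw": 0, "dp": [-0.0153, 0, -0.0306], "angular": [0, 0, 0]},
    {"claw": 0, "dp": [-0.0153, 0, -0.0306], "angular": [0, 0, 0]},
    {"claw": 0, "dp": [0, 0, 0], "angular": [0, 0, 0]},
    {"claw": 0, "dp": [0, 0, 0], "angular": [0, 0, 0]}
  ]
}}

```text
clock: 25.62
tcp_pos: [0.5271, 0.2531, 0.2603]
orientation: [0.004, 0.126, 0.992, 0.002]
wrist_force: [-0.6, -0.2, -0.7]
finger_gap: 0.0852
```

```bash
cat > m11.py <<'E'
from m6 import *
w=np.load('w1.npz'); im,d,c,T=shot('wrist'); print(tcp()[:3,3].round(4))
for n,i,dd,TT in(('before',w['im'],w['d'],w['T']),('now',im,d,T)):
    Q=(cloud(dd,c,TT)-O)@Rr; g=i.max(-1)
    # black nose region between housings
    s=(abs(Q[...,1])<.011)&(Q[...,0]>.03)&(Q[...,0]<.095)
    dark=s&(g<55)
    print(n,'dark x',np.percentile(Q[dark][:,0],[2,50,98]).round(4),'n',dark.sum())
    for x in range(38,62,2):
        m=(abs(Q[...,0]-x/1000)<.0012)&(abs(Q[...,1])<.010)
        if m.sum()>3: print('  ',x,np.median(Q[m][:,2]).round(4),int(np.median(g[m])))
    p=(abs(Q[...,0])<.047)&(abs(Q[...,1])<.03)&(Q[...,2]>.044)&(Q[...,2]<.055)
    if p.sum()>100:
        r=cv2.minAreaRect(Q[p][:,:2].astype(np.float32)*1000); print('pack rect',np.round(r[0],1),np.round(r[1],1),round(r[2],1))
        q=Q[p&(abs(Q[...,0])<.04)&(abs(Q[...,1])<.018)]; print('plane',np.linalg.lstsq(np.c_[q[:,:2],np.ones(len(q))],q[:,2],rcond=None)[0].round(4))
E
python3 m11.py
```

```text
[0.5254 0.253  0.2586]
before dark x [0.0461 0.0546 0.0645] n 289
   38 0.0273 82
   40 0.0271 82
   42 0.0271 83
   44 0.0272 83
   46 0.0517 68
   48 0.0517 45
   50 0.04 86
   52 0.0606 43
   54 0.0596 43
   56 0.0587 43
   58 0.0595 43
   60 0.0616 43
now dark x [0.0321 0.0494 0.0636] n 413
   38 0.0492 52
   40 0.0492 51
   42 0.0484 51
   44 0.0491 56
   46 0.0517 48
   48 0.0561 43
   50 0.0595 43
   52 0.0606 43
   54 0.0595 43
   56 0.0582 43
   58 0.0583 43
   60 0.062 44
pack rect [0.  0.2] [44.  93.8] 90.0
plane [-0.0012  0.003   0.0491]
```

Pack flat (slopes ≤0.003, top 0.049), centred in y, and the nose profile matches its rest profile. Handing in.

```bash
python3 -c "
from workcell import env
print(env.hand_in())"
```

```text
the job is handed in; nothing more can be done
None
```

I lifted the pack out of the charger and laid it flat on the bench, panel up, and let go. Then I regrasped it, hooked its tongue under the lip at about 0.32 rad tilt, and released it onto the catch. I pressed it home with shut fingers and backed off. The job was handed in at about 26 s of the 72 s allowed; the hand-in reports no verdict.

**Checks that passed:**
- **Laid flat:** on the bench the pack's top measured 23 mm high. The fingers were open and clear of it.
- **Hooked:** by hand-eye estimate the tongue tip was at x = -55 mm, z = 30 mm in the reader's frame, with the pack's centre at z = 57 mm. Let go, the pack rested on the catch at a slope of 0.235.
- **In the bay:** at the end the pack's top was flat within 0.003 rad, at 49 mm. That is 48 mm nominal plus the roughly 1 mm bias seen on other surfaces. It was centred within 0.2 mm sideways.
- **Catch:** its nose showed the same height profile as at the start, with its front still at about 46 mm, so it has sprung back. The last view before hand-in showed the gripper open and about 200 mm above the reader.

**Went wrong or not checked:**
- **Tilt limit:** the first attempt to tilt the pack flat stopped at joint 3's limit. I finished by pressing the pack flat against the bench at a smaller tilt.
- **Final picture:** the last crop could not be viewed because the 12-picture limit was reached. The end checks of the pack and catch are therefore from depth data only.
- **Other objects:** I did not measure how far the rack, mouse, box and marker may have moved. I saw no contact with them in the pictures.

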